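# Set out the praline tasting

## Task

Set out the tasting: hang every white caddy by its hook on the rail's upper bar, on the robot's side, easing it back until it leans on the lower bar before you let go, so that it does not swing down and knock. Share out all the pralines from the marble slab among the hung caddies so that none is left over and no caddy is empty, then ring the counter bell by pressing its button right down. Leave the spool and the marker alone.

Things in the scene. Friction and masses are not known exactly. Their poses are not given: they have to be found in the camera images.
- rail: Counter rail, fixed: dark wooden foot 70 x 344 x 12 mm, steel posts 12 mm thick, 0.21 m tall at its y -160 and +160 mm, joined by two 8 mm round bars along its y. Origin on the worktop straight below the upper bar, z up. Upper bar axis at x 0, z 170 mm; lower bar, a leaning stop, at x +8, z 129 mm. Caddies hang on its -x side (the robot's side).
- upper_bar (a point): Middle of the upper bar, on its axis. About 300 mm of the bar is free between the posts.
- caddy_a: Hang-on caddy (may be absent), about 0.13 kg: white open tub, 52 (x) x 58 (y, grip here from above) x 34 mm high, walls and floor 3 mm. Origin: centre of the underside, z up. On its back (+x) a steel strap hook 36 mm wide (x 26 to 29) rises to z 56 and bends back over a slot for the bar (x 29 to 41, roof z 53); behind it a lip down to z 42, flaring back to x 47, z 35. All alike.
- caddy_a_hook (a point): Where the upper bar's axis lies once this caddy hangs: in the slot, against the lip, at (37, 0, 49) mm in the caddy's frame. The weight lies some 33 mm in front of it, so a caddy let go swings its bottom back about the bar until the strap leans on the lower bar, 0.29 rad (17 deg) from level, front edge lowest, and rests so.
- caddy_b: Hang-on caddy (may be absent), about 0.13 kg: white open tub, 52 (x) x 58 (y, grip here from above) x 34 mm high, walls and floor 3 mm. Origin: centre of the underside, z up. On its back (+x) a steel strap hook 36 mm wide (x 26 to 29) rises to z 56 and bends back over a slot for the bar (x 29 to 41, roof z 53); behind it a lip down to z 42, flaring back to x 47, z 35. All alike.
- caddy_b_hook (a point): Where the upper bar's axis lies once this caddy hangs: in the slot, against the lip, at (37, 0, 49) mm in the caddy's frame. The weight lies some 33 mm in front of it, so a caddy let go swings its bottom back about the bar until the strap leans on the lower bar, 0.29 rad (17 deg) from level, front edge lowest, and rests so.
- caddy_c: Hang-on caddy (may be absent), about 0.13 kg: white open tub, 52 (x) x 58 (y, grip here from above) x 34 mm high, walls and floor 3 mm. Origin: centre of the underside, z up. On its back (+x) a steel strap hook 36 mm wide (x 26 to 29) rises to z 56 and bends back over a slot for the bar (x 29 to 41, roof z 53); behind it a lip down to z 42, flaring back to x 47, z 35. All alike.
- caddy_c_hook (a point): Where the upper bar's axis lies once this caddy hangs: in the slot, against the lip, at (37, 0, 49) mm in the caddy's frame. The weight lies some 33 mm in front of it, so a caddy let go swings its bottom back about the bar until the strap leans on the lower bar, 0.29 rad (17 deg) from level, front edge lowest, and rests so.
- praline_1: Square praline (may be absent), 24 x 24 x 18 mm, 11 g, origin at the centre of its underside, z up; starts on the marble slab. All are alike.
- praline_2: Square praline (may be absent), 24 x 24 x 18 mm, 11 g, origin at the centre of its underside, z up; starts on the marble slab. All are alike.
- praline_3: Square praline (may be absent), 24 x 24 x 18 mm, 11 g, origin at the centre of its underside, z up; starts on the marble slab. All are alike.
- praline_4: Square praline (may be absent), 24 x 24 x 18 mm, 11 g, origin at the centre of its underside, z up; starts on the marble slab. All are alike.
- slab: Flat marble slab, fixed, 125 (x) x 165 (y) x 6 mm; origin at the centre of its underside. The pralines are laid out on it.
- bell: Counter bell, loose, 0.22 kg, black foot 82 mm across and chrome dome, 56 mm high to the top of the button; origin at the centre of its underside.
- bell_top (a point): Top of the bell's round button (16 mm across) on the dome's axis, 56 mm above the bell's underside when up.
- bell_button (a joint): Travel of the bell's spring button: 0 up, 0.003 m pressed down to its stop; springs back; 8 N hold it at the stop.
- ribbon_spool: Ribbon spool, loose, 62 mm across, 24 mm high; origin under its centre. Bystander.
- marker: Marker pen, loose, lying along its own y, 12 x 133 x 14 mm; origin under its centre. Bystander.
Not all that is in view belongs to the job. What is shaped like the caddy_b but purple or turquoise is not meant.

How it is judged:
By the outcome, as a careful person would: the job done as asked, in the order asked, and still so for the second after the job is handed in, with the robot touching nothing.
Of caddy_a, caddy_b, caddy_c only 2 to 3 are there at a start; the rules pass over those that are not, and their reading is None.
Of praline_1, praline_2, praline_3, praline_4 only 3 to 4 are there at a start; the rules pass over those that are not, and their reading is None.
At some moment in a run one of praline_1, praline_2, praline_3, praline_4, bell may be knocked a few centimetres aside while the robot is not near it.
It also fails if it takes over 210 s, if anything falls off the work surface, if the arm or the gripper's body presses on something with over 40 N, if the wrist force passes 120 N, or if a joint passes its speed limit or range.

## Robot

A 6-joint arm with a two-finger parallel gripper is mounted at the origin on a cart in front of the work surface, level with it; the furniture and walls round the work are solid. World frame = base frame: x ahead of the robot, y to its left, z up, the work surface at z = 0. Lengths are in m, angles in rad, forces in N, time in s.
With the tool pointing down it reaches from about 0.3 to 0.775 m from the base axis. Payload 14.6 kg.
Tool frame: the origin (TCP) lies between the finger pads; the fingertips stand 25 mm ahead of it and the grasp point (between the pads) lies 6 mm ahead of it; z points along the fingers, y is the direction in which the jaws open and shut (so a half turn about z gives the same grasp; the last joint's range is limited). The gripper opens to 94 mm and grips with 3 to 60 N. Pads are 16 mm wide; open, the fingers measure 119 mm over their backs; the gripper's body (75 mm by 177 mm) begins 78 mm behind the grasp point.
Start: joints at [1.068, 0.3, 1.521, -0, 1.321, -0.067], TCP at [0.232, 0.499, 0.23] pointing down, gripper open.
Joint ranges: [-3.03, 3.03], [-0.79, 2.21], [0.23, 2.52], [-1.04, 4.18], [0, 3.07], [-2.55, 2.55]. Speed limits (rad/s): [2.22, 2.22, 2.57, 3.14, 3.14, 3.14].

## Interface

Orientations are given as a 3x3 rotation matrix whose columns are the frame's x, y, z axes.
In Python, from cell import observe, read_camera, calibration, close_job gives the robot as it stands.
- The arm moves only by the tool servo_tool, never from a script. Its argument "commands" is a list of rows, each an object with "translation": the shift along the tool's x, y, z in mm, a list of three; "turn": the turn, a rotation vector about the tool's x, y, z in rad, a list of three; "claw": the opening, from -1 (shut) to 1 (fully open). In form: [{"translation": [tx, ty, tz], "turn": [wx, wy, wz], "claw": claw}, ...]. A call has 1 to 12 rows; each row is the pose to reach, as a shift and turn from the pose commanded when the call began, along the tool's axes at that moment; what a row does not reach only later rows make up. A row lasts 1/10 s, in which the tool goes at most 50 mm and 8.59 degrees, less where a joint would pass 70% of its speed; a pose out of reach is approached as far as the arm can. A call with a gripper value outside its range is refused whole. The fingers move at their own pace and stop on an object; "newtons" is the grip in N (left out, the last holds). Time passes only in rows, so rows that repeat a pose let the fingers close. It gives the time, the measured TCP pose, the force and the opening at its end, in the units of the state.
- observe(): the state, without advancing time (a new reading comes with each control period).
- read_camera(name): name is "side" or "top" or "wrist"; returns (picture, depth): 384x512x3 uint8, red, green, blue; 384x512 float32, m along the optical axis (not along the pixel's ray), 0 where there is no reading.
- calibration(name): a dict with "fx", "fy", "cx", "cy" (pixels), "world_to_cam" (4x4, takes a point from world to camera coordinates). Camera axes: x right, y up, looking along -z (the intrinsics and any distortion apply to the point x, -y, -z); pixel columns grow to the right and rows downward; lengths in m; the calibration is good to about 2 mm. A picture is of the moment at which its call begins: read the wrist's pose just before it. calibration takes no time and is no camera call; for the wrist camera it gives the pose at the moment of the call.
- close_job(): hands the job in, once; it reports no verdict.
The state is a dict: "t": time; "qpos": joint angles; "qd": joint speeds; "joint_efforts": joint torques, N m; "eef_pos": TCP position; "eef_rot": TCP orientation; "contact_force": force on the tool from outside, world axes, zero at the start; "wrist_torque": the same for the moment, N m; "finger_gap": finger opening in m.
Only numpy, scipy, OpenCV 4.12 (cv2) and the standard library are available. Lean on these libraries where they do the work, as an engineer would, in place of code of your own. Each camera call takes 0.05 s, during which the arm holds its last target. There are 200 camera calls.

## Working session

There is one attempt and no reset: what is moved stays moved. The work goes in short steps, Python scripts to look and compute and a tool call to move; the robot and the scene stay as the last step left them, time stands still between calls to the robot, and variables do not carry over. Pictures are saved under pics/ and viewed, about 12 in all and at most 16, crops included, and the job is handed in when it is done.

Besides the shell and the picture viewer there is one more tool, called after ">>>" in YAML: its name, and indented under it one key for each argument. servo_tool: Moves the arm, as the interface text tells. Its arguments: {"type":"object","properties":{"commands":{"type":"array"},"newtons":{"type":"number"}},"required":["commands"]}

```bash
mkdir -p pics; ls; cat > h.py <<'E'
import numpy as np,cv2
from cell import observe,read_camera,calibration,close_job
def shot(n,f):
    c=calibration(n);p,d=read_camera(n);cv2.imwrite('pics/'+f+'.png',p[:,:,::-1]);np.savez('pics/'+f+'.npz',p=p,d=d,W=c['world_to_cam'],K=[c['fx'],c['fy'],c['cx'],c['cy']]);return c,p,d
def load(f):
    z=np.load('pics/'+f+'.npz');return z['p'],z['d'],z['W'],z['K']
def ray(f,uv):
    _,_,W,K=load(f);uv=np.atleast_2d(uv).astype(float)
    r=np.c_[(uv[:,0]-K[2])/K[0],-(uv[:,1]-K[3])/K[1],-np.ones(len(uv))]
    R=W[:3,:3];return -R.T@W[:3,3],r@R
def plane(f,uv,z):
    o,r=ray(f,uv);return o+r*((z-o[2])/r[:,2])[:,None]
def cloud(f):
    p,d,W,K=load(f);v,u=np.mgrid[:384,:512];o,r=ray(f,np.c_[u.ravel(),v.ravel()])
    return (o+r*d.ravel()[:,None]).reshape(384,512,3)
E
python3 - <<'E'
from h import *
for n in('side','top','wrist'):
    c,p,d=shot(n,n+'0'); print({k:(v if k!='world_to_cam' else 0) for k,v in c.items()}, -c['world_to_cam'][:3,:3].T@c['world_to_cam'][:3,3],d.min(),d.max())
s=observe();print(s['t'],s['eef_pos'],s['eef_rot'])
a=np.hstack([load('side0')[0],load('top0')[0]])
cv2.imwrite('pics/v1.png',cv2.resize(np.vstack([load('side0')[0],load('top0')[0]])[:,:,::-1],None,fx=.78,fy=.78))
E
```

```text
pics
{'fx': 355.63482892839966, 'fy': 355.63482892839966, 'cx': 254.00692272957218, 'cy': 187.96378216629026, 'world_to_cam': 0} [ 0.21447858 -0.77087697  0.85204922] 0.0 3.9999382
{'fx': 436.6974273608691, 'fy': 436.6974273608691, 'cx': 252.68036417513645, 'cy': 194.32003813491315, 'world_to_cam': 0} [ 0.44228201 -0.0131244   1.29492828] 0.0 2.2840736
{'fx': 335.66526195369016, 'fy': 335.66526195369016, 'cx': 252.95037849848467, 'cy': 193.46323931478207, 'world_to_cam': 0} [0.17084432 0.52790915 0.38359988] 0.0 1.3884108
0.15 [0.23208825 0.49844366 0.23004008] [[-9.06548564e-01  4.22101329e-01 -4.10001705e-04]
 [ 4.22101524e-01  9.06548264e-01 -7.40095991e-04]
 [ 5.92908324e-05 -8.43995303e-04 -9.99999642e-01]]
```

View pics/top0.png

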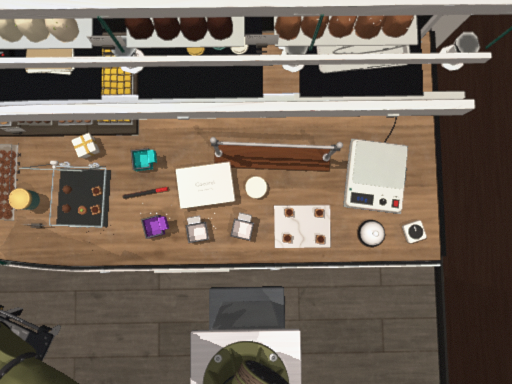

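View pics/side0.png

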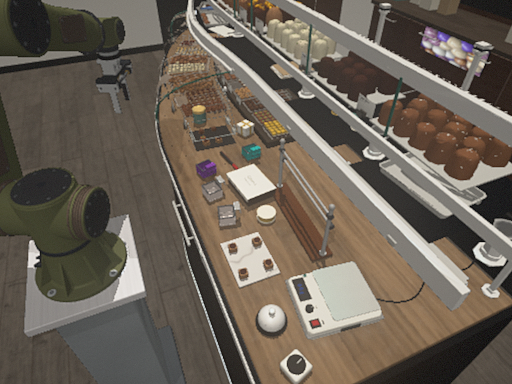

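The top view shows two white caddies at (197,229) and (243,226). The purple one at (155,226) and the turquoise one at (145,159) are decoys. There are four pralines on the slab at about (303,226), the bell at (371,233), the spool at (256,187) and the rail at about (278,152). Next is an enlarged crop and measurements.

```bash
python3 - <<'E'
from h import *
p,d,W,K=load('top0')
a=cv2.resize(p[195:255,130:265,::-1],None,fx=5.5,fy=5.5,interpolation=cv2.INTER_CUBIC)
b=cv2.resize(p[130:180,205:350,::-1],None,fx=5.1,fy=5.1,interpolation=cv2.INTER_CUBIC)
w=min(a.shape[1],b.shape[1]);cv2.imwrite('pics/v2.png',np.vstack([a[:,:w],b[:,:w]]))
C=cloud('top0')
hsv=cv2.cvtColor(p,cv2.COLOR_RGB2HSV)
def P(u,v,z):return plane('top0',[(u,v)],z)[0].round(4)
# heights
for n,(u,v) in dict(cadA=(197,229),cadB=(243,226),slab=(303,226),bell=(371,233),spool=(256,187),postL=(217,142),postR=(338,149),box=(205,185),scale=(377,175),table=(120,250),timer=(415,231),beam=(300,105)).items():
    print(n,C[v,u].round(3))
# caddies: points z>0.01 in region
for n,(u0,u1,v0,v1) in dict(A=(180,220,210,252),B=(226,264,206,250),bell=(352,392,212,254)).items():
    Q=C[v0:v1,u0:u1].reshape(-1,3)
    for lo,hi in((.008,.026),(.026,.04),(.045,.065)):
        q=Q[(Q[:,2]>lo)&(Q[:,2]<hi)]
        if len(q)>3:
            r=cv2.minAreaRect((q[:,:2]*1000).astype(np.float32));print(n,lo,hi,len(q),np.round(r[0],1),np.round(r[1],1),round(r[2],1),q[:,:2].mean(0).round(4))
# pralines
sub=(C[...,2]>.013)&(C[...,2]<.035)
sub[:, :270]=0;sub[:,335:]=0;sub[:200]=0;sub[252:]=0
k,l,st,ce=cv2.connectedComponentsWithStats(sub.astype(np.uint8))
for i in range(1,k):
    if st[i,4]>15:
        q=C[l==i];r=cv2.minAreaRect((q[:,:2]*1000).astype(np.float32));print('pr',ce[i],st[i,4],np.median(q[:,2]).round(3),np.round(r[0],1),np.round(r[1],1),round(r[2],1))
# upper bar
m=(C[...,2]>.155)&(C[...,2]<.185);m[:,:222]=0;m[:,334:]=0;m[:125]=0;m[190:]=0
q=C[m];print(len(q),q[:,2].mean(),np.polyfit(q[:,1],q[:,0],1),q[:,1].min(),q[:,1].max())
m=(C[...,2]>.19)&(C[...,2]<.23);m[:,:200]=0;m[:,350:]=0;m[:125]=0;m[190:]=0
q=C[m];
for s in(q[q[:,1]>0],q[q[:,1]<0]):print('post',len(s),s.mean(0).round(4))
E
```

```text
cadA [0.444 0.137 0.004]
cadB [0.451 0.002 0.001]
slab [ 0.448 -0.174  0.014]
bell [ 0.425 -0.364  0.048]
spool [ 0.564 -0.038  0.023]
postL [0.668 0.064 0.177]
postR [ 0.645 -0.249  0.177]
box [0.57  0.109 0.04 ]
scale [ 0.591 -0.385  0.055]
table [ 0.386  0.364 -0.001]
timer [ 0.429 -0.497  0.028]
beam [ 0.746 -0.146  0.237]
A 0.008 0.026 40 [426.2 132.5] [101.5  77.4] 8.1 [0.4324 0.1359]
A 0.026 0.04 108 [445.4 137.2] [72.5 58.5] 9.1 [0.4381 0.1341]
A 0.045 0.065 85 [470.  141.9] [18.3 36.6] 9.4 [0.4698 0.1416]
B 0.008 0.026 22 [444.8   7.9] [112.4  61. ] 14.3 [0.4436 0.007 ]
B 0.026 0.04 93 [451.6   3.6] [58.2 72.4] 76.7 [0.4446 0.0067]
B 0.045 0.065 83 [476.3  -2.2] [35.  19.2] 77.6 [ 0.4758 -0.002 ]
bell 0.008 0.026 154 [ 432.3 -375.4] [ 80.6 125.4] 78.0 [ 0.4278 -0.3594]
bell 0.026 0.04 233 [ 433.7 -393.2] [ 65.4 107.9] 23.3 [ 0.4259 -0.3697]
bell 0.045 0.065 60 [ 425.5 -372.4] [33.7 34.8] 54.1 [ 0.4253 -0.3724]
pr [288.49295775 212.08450704] 71 0.023 [ 489.5 -132.1] [24.  24.4] 5.9
pr [318.49206349 212.47619048] 63 0.025 [ 487.  -219.1] [21.6 20.6] 89.3
pr [286.69014085 237.97183099] 71 0.024 [ 414.3 -125.8] [24.4 23.2] 89.0
pr [319.69444444 238.875     ] 72 0.024 [ 411.4 -221. ] [23.6 25.9] 88.9
344 0.17420812024104773 [0.05329919 0.66328479] -0.23880748219376832 0.051675034120466444
post 36 [0.6668 0.0727 0.2093]
post 38 [ 0.6496 -0.245   0.2096]
```

View pics/v2.png

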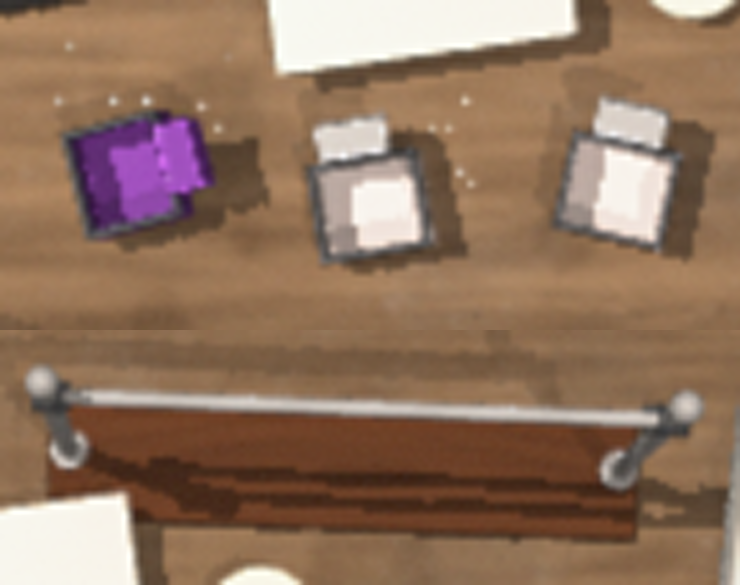

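```bash
cat >> h.py <<'E'
from scipy.spatial.transform import Rotation as Ro
def frame(yaw,tilt=0):  # caddy-like frame; tilt>0: bottom swings to +x
    return Ro.from_euler('z',yaw)*Ro.from_euler('y',-tilt)
def tool(yaw,tilt=0): return frame(yaw,tilt)*Ro.from_matrix(np.array([[-1,0,0],[0,1,0],[0,0,-1.]]))
def to(pos,yaw,tilt=0,ref=None):
    s=observe();R=Ro.from_matrix(s['eef_rot'])
    t=R.inv().apply(np.array(pos)-s['eef_pos'])*1000;w=(R.inv()*tool(yaw,tilt)).as_rotvec()
    print('shift',t.round(1),'turn',w.round(4),'rows',max(np.linalg.norm(t)/50,np.linalg.norm(w)/.15).round(1))
E
python3 - <<'E'
from h import *
for f in('side0','top0'):
    C=cloud(f).reshape(-1,3);d=load(f)[1].ravel()
    m=(d>0)&(C[:,2]>.1)&(C[:,0]>.3)&(C[:,0]<.95)&(abs(C[:,1])<.4)&(C[:,2]<.8);q=C[m]
    for x in np.arange(.3,.95,.05):
        s=q[(q[:,0]>=x)&(q[:,0]<x+.05)]
        if len(s):print(f,round(x,2),len(s),s[:,2].min().round(3),np.median(s[:,2]).round(3),s[:,2].max().round(3),'y',s[:,1].min().round(2),s[:,1].max().round(2))
to([.439,.1365,.15],.16)
E
```

```text
side0 0.55 5 0.218 0.227 0.233 y 0.38 0.4
side0 0.6 43 0.109 0.175 0.211 y -0.26 0.39
side0 0.65 697 0.1 0.161 0.214 y -0.26 0.08
side0 0.7 3321 0.17 0.213 0.24 y -0.4 0.4
side0 0.75 2355 0.215 0.235 0.239 y -0.4 0.4
side0 0.8 4816 0.232 0.289 0.334 y -0.4 0.4
side0 0.85 11223 0.233 0.368 0.516 y -0.4 0.4
side0 0.9 2404 0.235 0.37 0.507 y -0.4 0.4
top0 0.55 12 0.198 0.218 0.233 y 0.39 0.4
top0 0.6 89 0.101 0.174 0.214 y -0.25 0.39
top0 0.65 450 0.103 0.175 0.214 y -0.25 0.08
top0 0.7 4280 0.17 0.232 0.241 y -0.4 0.4
top0 0.75 5688 0.211 0.234 0.241 y -0.4 0.4
top0 0.8 8808 0.228 0.238 0.485 y -0.4 0.4
top0 0.85 17927 0.229 0.372 0.518 y -0.4 0.4
top0 0.9 1236 0.229 0.322 0.384 y -0.4 0.4
shift [-340.4 -240.7   80.2] turn [-8.000e-04 -3.000e-04 -5.958e-01] rows 8.5
```

>>> servo_tool:
  commands:
    - {"translation": [-340,-241,80],"turn": [0,0,-0.596],"claw": 1}
    - {"translation": [-340,-241,80],"turn": [0,0,-0.596],"claw": 1}
    - {"translation": [-340,-241,80],"turn": [0,0,-0.596],"claw": 1}
    - {"translation": [-340,-241,80],"turn": [0,0,-0.596],"claw": 1}
    - {"translation": [-340,-241,80],"turn": [0,0,-0.596],"claw": 1}
    - {"translation": [-340,-241,80],"turn": [0,0,-0.596],"claw": 1}
    - {"translation": [-340,-241,80],"turn": [0,0,-0.596],"claw": 1}
    - {"translation": [-340,-241,80],"turn": [0,0,-0.596],"claw": 1}
    - {"translation": [-340,-241,80],"turn": [0,0,-0.596],"claw": 1}
    - {"translation": [-340,-241,80],"turn": [0,0,-0.596],"claw": 1}
    - {"translation": [-340,-241,80],"turn": [0,0,-0.596],"claw": 1}
    - {"translation": [-340,-241,80],"turn": [0,0,-0.596],"claw": 1}

```text
t: 1.35
eef_pos: [0.4383, 0.1373, 0.1506]
eef_rot: [[-0.987, -0.16, 0.0], [-0.16, 0.987, 0.0], [-0.0, 0.0, -1.0]]
contact_force: [0.6, -0.8, 0.4]
finger_gap: 0.094
```

```bash
python3 - <<'E'
from h import *
shot('wrist','w1');to([.439,.1365,.03],.16)
C=cloud('w1');d=load('w1')[1]
Q=C[d>0]
for lo,hi in((.030,.037),(.049,.06)):
    m=(d>0)&(C[...,2]>lo)&(C[...,2]<hi)&(abs(C[...,0]-.445)<.06)&(abs(C[...,1]-.137)<.05)
    q=C[m];r=cv2.minAreaRect((q[:,:2]*1000).astype(np.float32));print(lo,len(q),np.round(r[0],1),np.round(r[1],1),round(r[2],1))
E
```

```text
shift [ -0.5  -1.2 120.7] turn [0.0001 0.0002 0.0016] rows 2.4
0.03 1322 [437.4 135.7] [52.8 58.2] 9.3
0.049 1052 [471.5 141.2] [17.9 35.9] 9.4
```

View pics/w1.png

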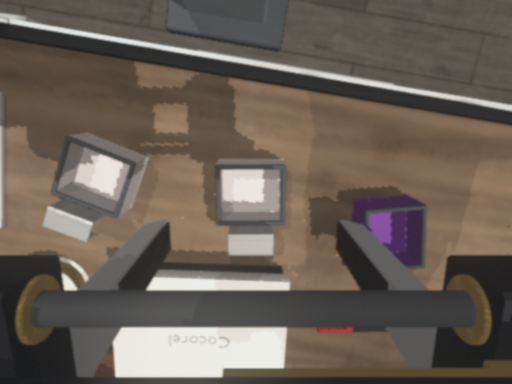

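The wrist view is centred on white caddy A, rim at about (250,192) and hook at (250,242), with the purple decoy clear to the right. I'm descending and gripping.

>>> servo_tool:
  commands:
    - {"translation": [-2,-1.5,30],"turn": [0,0,0],"claw": 1}
    - {"translation": [-2,-1.5,65],"turn": [0,0,0],"claw": 1}
    - {"translation": [-2,-1.5,100],"turn": [0,0,0],"claw": 1}
    - {"translation": [-2,-1.5,120],"turn": [0,0,0],"claw": 1}
    - {"translation": [-2,-1.5,120],"turn": [0,0,0],"claw": 0.3}
    - {"translation": [-2,-1.5,120],"turn": [0,0,0],"claw": 0.1}
    - {"translation": [-2,-1.5,120],"turn": [0,0,0],"claw": 0.1}
    - {"translation": [-2,-1.5,120],"turn": [0,0,0],"claw": 0.1}
    - {"translation": [-2,-1.5,120],"turn": [0,0,0],"claw": 0.1}
  newtons: 25

```text
t: 2.3
eef_pos: [0.4412, 0.1356, 0.0313]
eef_rot: [[-0.987, -0.16, 0.001], [-0.16, 0.987, 0.0], [-0.001, 0.0, -1.0]]
contact_force: [-0.7, 2.9, 9.6]
finger_gap: 0.058
```

```bash
python3 - <<'E'
from h import *
to([.5887,-.027,.185],-.0533)
E
```

```text
shift [-119.8 -184.  -153.6] turn [0.0003 0.0014 0.2136] rows 5.4
```

>>> servo_tool:
  commands:
    - {"translation": [0,0,-15],"turn": [0,0,0],"claw": 0.1}
    - {"translation": [0,0,-45],"turn": [0,0,0],"claw": 0.1}
    - {"translation": [0,0,-85],"turn": [0,0,0],"claw": 0.1}
    - {"translation": [0,0,-125],"turn": [0,0,0],"claw": 0.1}
    - {"translation": [-15,-25,-154],"turn": [0,0,0.05],"claw": 0.1}
    - {"translation": [-40,-60,-154],"turn": [0,0,0.1],"claw": 0.1}
    - {"translation": [-65,-100,-154],"turn": [0,0,0.15],"claw": 0.1}
    - {"translation": [-90,-140,-154],"turn": [0,0,0.2136],"claw": 0.1}
    - {"translation": [-110,-170,-154],"turn": [0,0,0.2136],"claw": 0.1}
    - {"translation": [-120,-184,-154],"turn": [0,0,0.2136],"claw": 0.1}
    - {"translation": [-120,-184,-154],"turn": [0,0,0.2136],"claw": 0.1}
    - {"translation": [-120,-184,-154],"turn": [0,0,0.2136],"claw": 0.1}

```text
t: 3.5
eef_pos: [0.5883, -0.0269, 0.1843]
eef_rot: [[-0.999, 0.054, -0.001], [0.054, 0.999, 0.0], [0.001, 0.0, -1.0]]
contact_force: [-0.2, 0.7, -0.7]
finger_gap: 0.0578
```

```bash
cat > m.py <<'E'
import sys
from h import *
f=sys.argv[1];shot('wrist',f);s=observe();R=s['eef_rot'];p=s['eef_pos'];print('tcp',p.round(4),s['contact_force'].round(1) if hasattr(s['contact_force'],'round') else s['contact_force'],s['finger_gap'])
C=cloud(f);d=load(f)[1]
L=(C-p)@R; # tool coords: x=-caddy x
X=-L[...,0]*1000;Y=L[...,1]*1000;Z=-L[...,2]*1000
def rep(n,m):
    q=np.c_[X[m],Y[m],Z[m]]
    if len(q)<10: print(n,len(q));return
    r=cv2.minAreaRect(q[:,:2].astype(np.float32));print(n,len(q),np.round(r[0],1),np.round(r[1],1),round(r[2],1),'z',np.median(q[:,2]).round(1))
ok=(d>0)&(abs(Y)<35)&(abs(X)<60)
rep('rim',ok&(abs(Z-2.7)<2.5)); rep('hook',ok&(Z>18)&(Z<30)&(X<50))
W=C;b=(d>0)&(abs(W[...,2]-.172)<.006)&(abs(W[...,0]-.66)<.03)&(W[...,1]>-.235)&(W[...,1]<.06)
q=W[b];
if len(q)>20:
    c=np.polyfit(q[:,1],q[:,0],1);r=q[:,0]-np.polyval(c,q[:,1]);print('bar',len(q),c,r.std(),'ztop',np.percentile(q[:,2],90),q[:,1].min(),q[:,1].max())
E
python3 m.py w2
```

```text
tcp [ 0.5881 -0.0265  0.1845] [-0.3 -0.3 -0.9] 0.058138079573026545
rim 2828 [-5.8 -0. ] [48.7 69.7] 0.1 z 3.5
hook 3255 [15.4  0. ] [51.7 70. ] 0.0 z 23.8
bar 1936 [0.05387582 0.66286727] 0.0009569503016543908 ztop 0.17311738281424854 -0.08616859789265088 0.02598834530134947
```

View pics/w2.png

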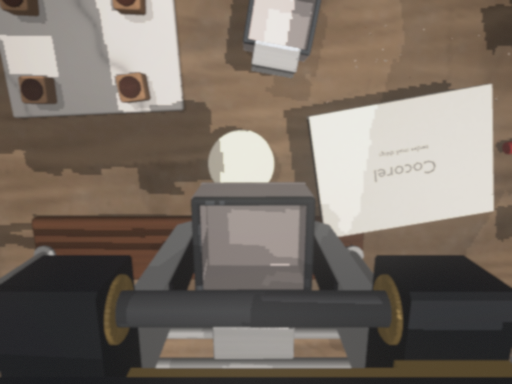

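The wrist view shows caddy A held square, with the hook top at about (253,342) and the bar to either side of it at about row 336.

```bash
python3 - <<'E'
from h import *
C=cloud('w2');p=np.array([.5881,-.0265,.1845]);R=tool(-.0535).as_matrix();L=(C-p)@R*1000
for v in range(196,360,4):print(v,[(-L[v,u,0]).round(1) for u in(225,253,280)],[(-L[v,u,2]).round(1) for u in(225,253,280)],'| bar z',C[v,176].round(3),C[v,335].round(3))
print([L[345,u,1].round(1) for u in range(208,300,4)],[-L[345,u,2].round(1) for u in range(208,300,4)])
E
```

```text
196 [np.float64(-29.7), np.float64(-29.6), np.float64(-29.8)] [np.float64(0.6), np.float64(0.5), np.float64(1.1)] | bar z [ 0.6   -0.107 -0.002] [0.598 0.049 0.04 ]
200 [np.float64(-28.2), np.float64(-28.1), np.float64(-28.6)] [np.float64(2.6), np.float64(2.2), np.float64(3.9)] | bar z [ 0.604 -0.107 -0.001] [0.603 0.049 0.038]
204 [np.float64(-26.4), np.float64(-26.3), np.float64(-26.8)] [np.float64(2.7), np.float64(2.7), np.float64(4.3)] | bar z [ 0.608 -0.107  0.   ] [0.606 0.049 0.039]
208 [np.float64(-15.4), np.float64(-15.3), np.float64(-15.3)] [np.float64(-28.9), np.float64(-29.1), np.float64(-29.3)] | bar z [ 0.613 -0.108 -0.   ] [0.61  0.049 0.039]
212 [np.float64(-12.8), np.float64(-13.2), np.float64(-13.1)] [np.float64(-29.9), np.float64(-28.3), np.float64(-28.6)] | bar z [ 0.617 -0.108 -0.001] [0.614 0.049 0.039]
216 [np.float64(-10.7), np.float64(-10.5), np.float64(-10.4)] [np.float64(-28.9), np.float64(-29.6), np.float64(-29.7)] | bar z [ 0.62  -0.107  0.006] [0.618 0.049 0.04 ]
220 [np.float64(-8.5), np.float64(-8.3), np.float64(-8.2)] [np.float64(-28.3), np.float64(-2
[... 5919 characters left out ...]
.float64(-6.9), np.float64(-5.1), np.float64(-3.4), np.float64(-1.6), np.float64(0.2), np.float64(2.0), np.float64(3.8), np.float64(5.5), np.float64(7.3), np.float64(9.1), np.float64(10.9), np.float64(12.5), np.float64(14.5), np.float64(16.2), np.float64(18.0), np.float64(50.8)] [np.float64(-184.1), np.float64(-184.7), np.float64(23.2), np.float64(25.0), np.float64(23.4), np.float64(24.5), np.float64(23.9), np.float64(23.7), np.float64(24.8), np.float64(24.2), np.float64(23.9), np.float64(24.2), np.float64(23.3), np.float64(23.0), np.float64(24.2), np.float64(23.2), np.float64(23.8), np.float64(23.5), np.float64(25.1), np.float64(23.6), np.float64(23.6), np.float64(23.9), np.float64(-185.6)]
```

>>> servo_tool:
  commands:
    - {"translation": [-20,0,0],"turn": [0,0,0],"claw": 0.1}
    - {"translation": [-35,0,0],"turn": [0,0,0],"claw": 0.1}
    - {"translation": [-40.5,0,0],"turn": [0,0,0],"claw": 0.1}
    - {"translation": [-40.5,0,0],"turn": [0,0,0],"claw": 0.1}
    - {"translation": [-40.5,0,6],"turn": [0,0,0],"claw": 0.1}
    - {"translation": [-40.5,0,12],"turn": [0,0,0],"claw": 0.1}
    - {"translation": [-40.5,0,18],"turn": [0,0,0],"claw": 0.1}
    - {"translation": [-40.5,0,24],"turn": [0,0,0],"claw": 0.1}
    - {"translation": [-40.5,0,29],"turn": [0,0,0],"claw": 0.1}
    - {"translation": [-40.5,0,30],"turn": [0,0,0],"claw": 0.1}
    - {"translation": [-40.5,0,30],"turn": [0,0,0],"claw": 0.1}

```text
t: 4.65
eef_pos: [0.631, -0.0294, 0.1557]
eef_rot: [[-0.999, 0.054, 0.007], [0.054, 0.999, -0.001], [-0.007, -0.0, -1.0]]
contact_force: [13.4, -0.9, 3.4]
finger_gap: 0.0578
```

```bash
cat > piv.py <<'E'
# shifts for tilting about the bar from the present level pose; args: hook rel TCP in caddy axes (mm)
import sys
from h import *
hx,hz=float(sys.argv[1]),float(sys.argv[2]);s=observe();print(s['eef_pos'].round(4),s['contact_force'],s['finger_gap'])
yaw=np.arctan2(s['eef_rot'][0,1],-s['eef_rot'][0,0]); yaw=np.arctan2(-s['eef_rot'][0,1],s['eef_rot'][1,1])
h=np.array([hx,0,hz])/1000;bar=s['eef_pos']+frame(yaw).apply(h);print('yaw',yaw,'bar est',bar.round(4))
for t in(.06,.12,.18,.24,.27,.29,.30):to(bar-frame(yaw,t).apply(h),yaw,t)
E
python3 piv.py 33.2 17.5; python3 - <<'E'
from h import *
shot('side','s2');shot('wrist','w3');p=load('s2')[0]
cv2.imwrite('pics/v3.png',np.vstack([cv2.resize(p[120:270,210:390,::-1],None,fx=3,fy=3,interpolation=cv2.INTER_CUBIC)]))
E
```

```text
[ 0.631  -0.0294  0.1557] [13.36032173 -0.85438068  3.40803693] 0.057773066096644426
yaw -0.05353704972259381 bar est [ 0.6641 -0.0312  0.1732]
shift [-1.1  0.   2. ] turn [-0.0002 -0.0535  0.    ] rows 0.4
shift [-2.3  0.   3.9] turn [-0.0002 -0.1135  0.    ] rows 0.8
shift [-3.6  0.   5.7] turn [-0.0002 -0.1735  0.    ] rows 1.2
shift [-5.1  0.   7.4] turn [-2.000e-04 -2.335e-01  0.000e+00] rows 1.6
shift [-5.8  0.   8.3] turn [-2.000e-04 -2.635e-01  0.000e+00] rows 1.8
shift [-6.3  0.   8.8] turn [-2.000e-04 -2.835e-01  0.000e+00] rows 1.9
shift [-6.6  0.   9.1] turn [-2.000e-04 -2.935e-01  0.000e+00] rows 2.0
```

View pics/v3.png

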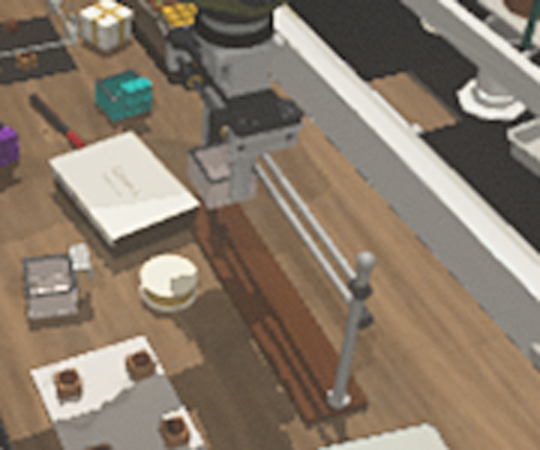

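The side view shows the caddy in the gripper at the bar, by the (230,180) end. The +13 N in x means the bar is against the lip, so I'm shifting forward to relieve it and then seating the hook.

>>> servo_tool:
  commands:
    - {"translation": [-3,0,0],"turn": [0,0,0],"claw": 0.1}
    - {"translation": [-3,0,1.5],"turn": [0,0,0],"claw": 0.1}
    - {"translation": [-3,0,3],"turn": [0,0,0],"claw": 0.1}
    - {"translation": [-3,0,3],"turn": [0,0,0],"claw": 0.1}

```text
t: 5.15
eef_pos: [0.6321, -0.0294, 0.1515]
eef_rot: [[-0.999, 0.053, 0.0], [0.053, 0.999, -0.0], [-0.0, -0.0, -1.0]]
contact_force: [0.6, -1.1, 2.5]
finger_gap: 0.0578
```

```bash
python3 piv.py 33.2 17.5|head -2
```

```text
[ 0.6321 -0.0294  0.1515] [ 0.6148739  -1.09735905  2.54555243] 0.057840006162243975
yaw -0.05338950845302713 bar est [ 0.6652 -0.0312  0.169 ]
```

>>> servo_tool:
  commands:
    - {"translation": [-1,0,1.6],"turn": [0,-0.05,0],"claw": 0.1}
    - {"translation": [-2,0,3.1],"turn": [0,-0.1,0],"claw": 0.1}
    - {"translation": [-3.1,0,4.6],"turn": [0,-0.15,0],"claw": 0.1}
    - {"translation": [-4.3,0,6],"turn": [0,-0.2,0],"claw": 0.1}
    - {"translation": [-5.8,0,7.6],"turn": [0,-0.26,0],"claw": 0.1}
    - {"translation": [-5.8,0,7.6],"turn": [0,-0.26,0],"claw": 0.1}

```text
t: 5.75
eef_pos: [0.6372, -0.0297, 0.1436]
eef_rot: [[-0.965, 0.053, 0.257], [0.052, 0.999, -0.014], [-0.257, 0.0, -0.966]]
contact_force: [-0.5, -0.7, -0.5]
finger_gap: 0.0579
```

```bash
python3 - <<'E'
from h import *
s=observe();print(s['contact_force'],s['wrist_torque'],s['eef_pos'],np.arcsin(s['eef_rot'][0,2]))
E
```

```text
[-0.50006573 -0.72226094 -0.49771707] [0.04896045 0.15574795 0.00770546] [ 0.63722852 -0.02966112  0.1436453 ] 0.2598888009932853
```

>>> servo_tool:
  commands:
    - {"translation": [-0.4,0,0.6],"turn": [0,-0.02,0],"claw": 0.1}
    - {"translation": [-0.6,0,1],"turn": [0,-0.03,0],"claw": 0.1}
    - {"translation": [-0.8,0,1.3],"turn": [0,-0.04,0],"claw": 0.1}
    - {"translation": [-0.8,0,1.3],"turn": [0,-0.04,0],"claw": 0.1}

```text
t: 6.15
eef_pos: [0.6381, -0.0297, 0.1429]
eef_rot: [[-0.955, 0.053, 0.292], [0.051, 0.999, -0.016], [-0.292, -0.0, -0.956]]
contact_force: [-12.9, 0.6, 9.1]
finger_gap: 0.0579
```

```bash
python3 - <<'E'
from h import *
s=observe();print(s['contact_force'],s['wrist_torque'],s['eef_pos'],np.arcsin(s['eef_rot'][0,2]))
E
```

```text
[-12.91743057   0.59755743   9.07597438] [ 0.12986442  2.16518248 -0.00488936] [ 0.638088   -0.02970018  0.14286664] 0.29623157254743543
```

>>> servo_tool:
  commands:
    - {"translation": [0.2,0,-0.4],"turn": [0,0.01,0],"claw": 0.1}
    - {"translation": [0.2,0,-0.4],"turn": [0,0.01,0],"claw": 0.1}
    - {"translation": [0.2,0,-0.4],"turn": [0,0.01,0],"claw": 0.28}
    - {"translation": [0.2,0,-0.4],"turn": [0,0.01,0],"claw": 0.35}
    - {"translation": [0.2,0,-0.4],"turn": [0,0.01,0],"claw": 0.45}
    - {"translation": [0.2,0,-0.4],"turn": [0,0.01,0],"claw": 0.5}
    - {"translation": [0.2,0,-0.4],"turn": [0,0.01,0],"claw": 0.5}
  newtons: 10

```text
t: 6.85
eef_pos: [0.6387, -0.0298, 0.1431]
eef_rot: [[-0.957, 0.053, 0.285], [0.051, 0.999, -0.015], [-0.286, 0.0, -0.958]]
contact_force: [0.3, -0.6, 0.1]
finger_gap: 0.0706
```

```bash
python3 - <<'E'
from h import *
s=observe();print(s['contact_force'],s['wrist_torque'],s['eef_pos'],np.arcsin(s['eef_rot'][0,2]))
shot('side','s3');shot('wrist','w4')
p=load('s3')[0];cv2.imwrite('pics/v4.png',np.hstack([cv2.resize(p[130:200,250:330,::-1],None,fx=5,fy=5,interpolation=cv2.INTER_CUBIC),cv2.resize(load('w4')[0][:,:,::-1],(400,350))]))
E
```

```text
[ 0.30632735 -0.59781215  0.05864234] [ 0.071337    0.13104768 -0.02814337] [ 0.63873915 -0.02975955  0.14308149] 0.2894886360867582
```

View pics/v4.png

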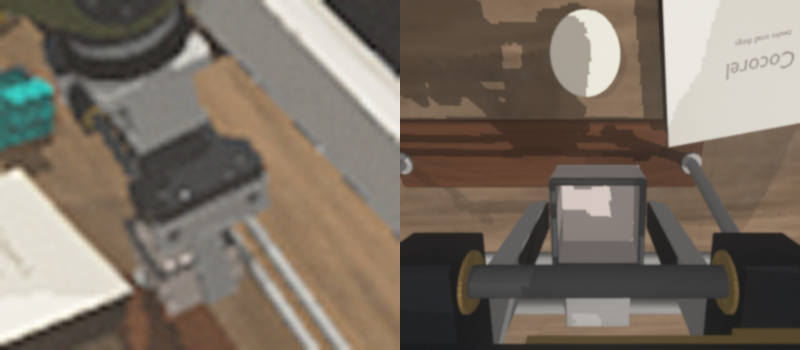

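Caddy A hangs with its strap leaning and the gripper is clear of it on both sides. I'm backing out along the tool axis and refining caddy B from the w1 cloud.

>>> servo_tool:
  commands:
    - {"translation": [0,0,-15],"turn": [0,0,0],"claw": 0.5}
    - {"translation": [0,0,-40],"turn": [0,0,0],"claw": 0.5}
    - {"translation": [0,0,-70],"turn": [0,0,0],"claw": 0.6}
    - {"translation": [0,0,-90],"turn": [0,0,0],"claw": 1}
    - {"translation": [0,0,-90],"turn": [0,0,0],"claw": 1}

```text
t: 7.45
eef_pos: [0.6134, -0.0284, 0.2335]
eef_rot: [[-0.955, 0.053, 0.291], [0.051, 0.999, -0.016], [-0.291, -0.0, -0.957]]
contact_force: [-0.7, -0.0, 0.4]
finger_gap: 0.0876
```

```bash
python3 - <<'E'
from h import *
shot('top','t2')
for f,zs in(('w1',((.030,.037),(.049,.06))),('w2',((.030,.037),(.049,.06)))):
  C=cloud(f);d=load(f)[1]
  for lo,hi in zs:
    m=(d>0)&(C[...,2]>lo)&(C[...,2]<hi)&(abs(C[...,0]-.45)<.06)&(abs(C[...,1]-.003)<.045)
    q=C[m]
    if len(q)>9:r=cv2.minAreaRect((q[:,:2]*1000).astype(np.float32));print(f,lo,len(q),np.round(r[0],1),np.round(r[1],1),round(r[2],1))
to([.4455,.005,.15],-.228)
E
```

```text
w1 0.03 1549 [452.7   3.9] [58.3 71.3] 76.8
w1 0.049 1186 [477.4  -2. ] [36.6 19. ] 77.1
w2 0.03 622 [458.6   2.4] [58.4 63.2] 77.4
w2 0.049 1142 [478.   -2.1] [36.2 18.3] 76.8
shift [185.4  24.4  28.9] turn [0.0254 0.2923 0.1734] rows 3.8
```

>>> servo_tool:
  commands:
    - {"translation": [183,24.3,29.6],"turn": [0.0254,0.2923,0.1734],"claw": 1}
    - {"translation": [183,24.3,29.6],"turn": [0.0254,0.2923,0.1734],"claw": 1}
    - {"translation": [183,24.3,29.6],"turn": [0.0254,0.2923,0.1734],"claw": 1}
    - {"translation": [183,24.3,29.6],"turn": [0.0254,0.2923,0.1734],"claw": 1}
    - {"translation": [183,24.3,29.6],"turn": [0.0254,0.2923,0.1734],"claw": 1}
    - {"translation": [183,24.3,29.6],"turn": [0.0254,0.2923,0.1734],"claw": 1}
    - {"translation": [183,24.3,29.6],"turn": [0.0254,0.2923,0.1734],"claw": 1}
    - {"translation": [183,24.3,29.6],"turn": [0.0254,0.2923,0.1734],"claw": 1}

```text
t: 8.3
eef_pos: [0.4485, 0.0046, 0.1489]
eef_rot: [[-0.974, 0.226, -0.002], [0.226, 0.974, 0.0], [0.002, -0.0, -1.0]]
contact_force: [0.2, -0.2, 0.2]
finger_gap: 0.0942
```

```bash
python3 - <<'E'
from h import *
shot('wrist','w5');C=cloud('w5');d=load('w5')[1]
for lo,hi in((.030,.037),(.049,.06)):
    m=(d>0)&(C[...,2]>lo)&(C[...,2]<hi)&(abs(C[...,0]-.45)<.06)&(abs(C[...,1]-.003)<.045)
    q=C[m];r=cv2.minAreaRect((q[:,:2]*1000).astype(np.float32));print(lo,len(q),np.round(r[0],1),np.round(r[1],1),round(r[2],1))
to([.4478,.0049,.0313],-.229)
# hung caddy A pose from top2
C=cloud('t2');m=(C[...,2]>.1)&(abs(C[...,1]+.03)<.05)&(C[...,0]<.655)&(C[...,0]>.55)
print(m.sum(),C[m].min(0),C[m].max(0))
E
```

```text
0.03 1309 [444.    5.6] [58.2 53. ] 76.7
0.049 1100 [477.4  -2.3] [35.6 18.5] 76.8
shift [  0.3   0.2 117.5] turn [-0.0003 -0.0025  0.0008] rows 2.4
987 [ 0.55006113 -0.07990216  0.11528919] [0.65498855 0.01999006 0.51063112]
```

>>> servo_tool:
  commands:
    - {"translation": [0.3,0.2,30],"turn": [0,0,0],"claw": 1}
    - {"translation": [0.3,0.2,65],"turn": [0,0,0],"claw": 1}
    - {"translation": [0.3,0.2,100],"turn": [0,0,0],"claw": 1}
    - {"translation": [0.3,0.2,117],"turn": [0,0,0],"claw": 1}
    - {"translation": [0.3,0.2,117],"turn": [0,0,0],"claw": 0.3}
    - {"translation": [0.3,0.2,117],"turn": [0,0,0],"claw": 0.1}
    - {"translation": [0.3,0.2,117],"turn": [0,0,0],"claw": 0.1}
    - {"translation": [0.3,0.2,117],"turn": [0,0,0],"claw": 0.1}
    - {"translation": [0.3,0.2,117],"turn": [0,0,0],"claw": 0.1}
  newtons: 25

```text
t: 9.25
eef_pos: [0.4475, 0.005, 0.0324]
eef_rot: [[-0.974, 0.226, -0.002], [0.226, 0.974, 0.0], [0.002, -0.0, -1.0]]
contact_force: [0.0, 2.5, 8.1]
finger_gap: 0.058
```

```bash
python3 - <<'E'
from h import *
# pre-hang: bar at y=-.141; bar x by top fit + observed +2 mm
y=-.141;bx=.6643-.0535*(.031)+.0535*0+.0535*(y+.031)+.0535*.031
print(bx);b=np.array([bx,y,.17]);F=frame(-.0535);to(b+F.apply([-.0332-.04,0,.0148]),-.0535)
E
```

```text
0.658415
shift [-166.2 -107.3 -152.6] turn [-0.     -0.0016 -0.1745] rows 5.0
```

>>> servo_tool:
  commands:
    - {"translation": [0,0,-15],"turn": [0,0,0],"claw": 0.1}
    - {"translation": [0,0,-45],"turn": [0,0,0],"claw": 0.1}
    - {"translation": [0,0,-85],"turn": [0,0,0],"claw": 0.1}
    - {"translation": [0,0,-125],"turn": [0,0,0],"claw": 0.1}
    - {"translation": [-20,-13,-153],"turn": [0,-0.0016,-0.05],"claw": 0.1}
    - {"translation": [-55,-35,-153],"turn": [0,-0.0016,-0.1],"claw": 0.1}
    - {"translation": [-90,-58,-153],"turn": [0,-0.0016,-0.15],"claw": 0.1}
    - {"translation": [-125,-81,-153],"turn": [0,-0.0016,-0.1745],"claw": 0.1}
    - {"translation": [-155,-100,-153],"turn": [0,-0.0016,-0.1745],"claw": 0.1}
    - {"translation": [-166,-107,-153],"turn": [0,-0.0016,-0.1745],"claw": 0.1}
    - {"translation": [-166,-107,-153],"turn": [0,-0.0016,-0.1745],"claw": 0.1}
    - {"translation": [-166,-107,-153],"turn": [0,-0.0016,-0.1745],"claw": 0.1}

```text
t: 10.45
eef_pos: [0.5846, -0.1363, 0.1841]
eef_rot: [[-0.999, 0.054, -0.002], [0.054, 0.999, 0.0], [0.002, 0.0, -1.0]]
contact_force: [0.8, -0.0, -1.3]
finger_gap: 0.0577
```

```bash
python3 - <<'E'
from h import *
shot('wrist','w6');s=observe();C=cloud('w6');L=(C-s['eef_pos'])@s['eef_rot']*1000;print(s['eef_pos'],s['contact_force'])
for v in(200,204,240,272,276,280,332,344,352):print(v,(-L[v,253]).round(1))
m=(abs(L[...,1])<30)&(L[...,2]<-15)&(L[...,2]>-35)&(L[...,0]<0);print('hook x',np.percentile(-L[m][:,0],[1,99]),np.median(L[m][:,2]),'y',np.percentile(L[m][:,1],[1,99]))
b=(abs(C[...,2]-.172)<.006)&(abs(C[...,0]-.66)<.03)&(C[...,1]>-.235)&(C[...,1]<-.08)&(abs(L[...,1])>40)
q=C[b];print(len(q),np.polyfit(q[:,1],q[:,0],1))
E
```

```text
[ 0.58451396 -0.13601111  0.18432701] [-0.03216828  0.24741023 -0.38000633]
200 [-28.1  -0.8   1.6]
204 [-26.6  -0.8   3.2]
240 [  4.2  -0.8 -30.3]
272 [ 19.7  -0.7 -20.8]
276 [ 19.4  -0.7 -15.2]
280 [ 19.2  -0.7 -10.5]
332 [27.1 -0.7 22.5]
344 [33.4 -0.7 22.4]
352 [37.9 -0.7 21.9]
hook x [ 0.74443154 40.23655388] -22.666650729354725 y [-28.4771674   29.49195311]
680 [0.0535546  0.66347878]
```

>>> servo_tool:
  commands:
    - {"translation": [-20,0,0],"turn": [0,0,0],"claw": 0.1}
    - {"translation": [-35,0,0],"turn": [0,0,0],"claw": 0.1}
    - {"translation": [-41.7,0,0],"turn": [0,0,0],"claw": 0.1}
    - {"translation": [-41.7,0,0],"turn": [0,0,0],"claw": 0.1}
    - {"translation": [-41.7,0,6],"turn": [0,0,0],"claw": 0.1}
    - {"translation": [-41.7,0,12],"turn": [0,0,0],"claw": 0.1}
    - {"translation": [-41.7,0,18],"turn": [0,0,0],"claw": 0.1}
    - {"translation": [-41.7,0,24],"turn": [0,0,0],"claw": 0.1}
    - {"translation": [-41.7,0,28],"turn": [0,0,0],"claw": 0.1}
    - {"translation": [-41.7,0,31],"turn": [0,0,0],"claw": 0.1}
    - {"translation": [-41.7,0,31],"turn": [0,0,0],"claw": 0.1}

```text
t: 11.6
eef_pos: [0.6267, -0.139, 0.1532]
eef_rot: [[-0.999, 0.054, -0.001], [0.054, 0.999, 0.0], [0.001, -0.0, -1.0]]
contact_force: [-0.5, 0.3, -0.1]
finger_gap: 0.058
```

>>> servo_tool:
  commands:
    - {"translation": [-0.9,0,2],"turn": [0,-0.05,0],"claw": 0.1}
    - {"translation": [-1.9,0,3.5],"turn": [0,-0.1,0],"claw": 0.1}
    - {"translation": [-2.9,0,5],"turn": [0,-0.15,0],"claw": 0.1}
    - {"translation": [-4,0,6.4],"turn": [0,-0.2,0],"claw": 0.1}
    - {"translation": [-5.4,0,8.1],"turn": [0,-0.26,0],"claw": 0.1}
    - {"translation": [-5.4,0,8.1],"turn": [0,-0.26,0],"claw": 0.1}

```text
t: 12.2
eef_pos: [0.6314, -0.1392, 0.1452]
eef_rot: [[-0.965, 0.054, 0.257], [0.052, 0.999, -0.014], [-0.257, 0.0, -0.966]]
contact_force: [-0.5, -2.0, -1.1]
finger_gap: 0.0579
```

>>> servo_tool:
  commands:
    - {"translation": [-0.4,0,0.6],"turn": [0,-0.02,0],"claw": 0.1}
    - {"translation": [-0.6,0,1],"turn": [0,-0.03,0],"claw": 0.1}
    - {"translation": [-0.7,0,1.1],"turn": [0,-0.035,0],"claw": 0.1}
    - {"translation": [-0.7,0,1.1],"turn": [0,-0.035,0],"claw": 0.1}

```text
t: 12.6
eef_pos: [0.6316, -0.1393, 0.1441]
eef_rot: [[-0.957, 0.053, 0.285], [0.051, 0.999, -0.015], [-0.285, 0.0, -0.958]]
contact_force: [-18.2, 0.9, 9.4]
finger_gap: 0.0579
```

```bash
python3 - <<'E'
from h import *
s=observe();print(s['contact_force'],s['wrist_torque'],s['eef_pos'],np.arcsin(s['eef_rot'][0,2]))
E
```

```text
[-18.24652604   0.87103466   9.41361736] [0.21502092 3.03294429 0.0720336 ] [ 0.63157614 -0.13925429  0.14410869] 0.28895675018343164
```

>>> servo_tool:
  commands:
    - {"translation": [0.5,0,-0.4],"turn": [0,0.01,0],"claw": 0.1}
    - {"translation": [0.5,0,-0.4],"turn": [0,0.01,0],"claw": 0.1}

```text
t: 12.8
eef_pos: [0.6315, -0.1392, 0.1443]
eef_rot: [[-0.96, 0.053, 0.276], [0.051, 0.999, -0.015], [-0.277, 0.0, -0.961]]
contact_force: [-12.6, 0.9, 5.7]
finger_gap: 0.058
```

>>> servo_tool:
  commands:
    - {"translation": [0.7,0,-0.3],"turn": [0,0.007,0],"claw": 0.1}
    - {"translation": [0.7,0,-0.3],"turn": [0,0.007,0],"claw": 0.1}

```text
t: 13.0
eef_pos: [0.6315, -0.1392, 0.1445]
eef_rot: [[-0.961, 0.053, 0.272], [0.051, 0.999, -0.015], [-0.272, 0.0, -0.962]]
contact_force: [-5.8, 0.5, 3.1]
finger_gap: 0.0577
```

>>> servo_tool:
  commands:
    - {"translation": [0.3,0,0],"turn": [0,0,0],"claw": 0.1}
    - {"translation": [0.3,0,0],"turn": [0,0,0],"claw": 0.28}
    - {"translation": [0.3,0,0],"turn": [0,0,0],"claw": 0.35}
    - {"translation": [0.3,0,0],"turn": [0,0,0],"claw": 0.45}
    - {"translation": [0.3,0,0],"turn": [0,0,0],"claw": 0.5}
    - {"translation": [0.3,0,0],"turn": [0,0,0],"claw": 0.5}
    - {"translation": [0.3,0,-15],"turn": [0,0,0],"claw": 0.5}
    - {"translation": [0.3,0,-40],"turn": [0,0,0],"claw": 0.5}
    - {"translation": [0.3,0,-70],"turn": [0,0,0],"claw": 0.5}
    - {"translation": [0.3,0,-95],"turn": [0,0,0],"claw": 0.5}
    - {"translation": [0.3,0,-95],"turn": [0,0,0],"claw": 0.5}
  newtons: 10

```text
t: 14.1
eef_pos: [0.6058, -0.1381, 0.2408]
eef_rot: [[-0.959, 0.054, 0.279], [0.051, 0.999, -0.017], [-0.279, -0.002, -0.96]]
contact_force: [0.7, -0.1, 0.4]
finger_gap: 0.0708
```

```bash
python3 - <<'E'
from h import *
to([.50,-.10,.25],-.0)
E
```

```text
shift [100.9  32.4 -38.9] turn [-0.0092  0.2829 -0.0531] rows 2.3
```

>>> servo_tool:
  commands:
    - {"translation": [101,-37,-39],"turn": [-0.0092,0.2829,-0.0531],"claw": 0.2}
    - {"translation": [101,-37,-39],"turn": [-0.0092,0.2829,-0.0531],"claw": 0.2}
    - {"translation": [101,-37,-39],"turn": [-0.0092,0.2829,-0.0531],"claw": 0.2}
    - {"translation": [101,-37,-39],"turn": [-0.0092,0.2829,-0.0531],"claw": 0.2}
    - {"translation": [101,-37,-39],"turn": [-0.0092,0.2829,-0.0531],"claw": 0.2}

```text
t: 14.6
eef_pos: [0.4961, -0.1689, 0.2457]
eef_rot: [[-1.0, 0.0, -0.006], [0.0, 1.0, 0.002], [0.006, 0.002, -1.0]]
contact_force: [-0.4, 0.2, -0.8]
finger_gap: 0.0563
```

```bash
cat > pr.py <<'E'
import sys
from h import *
n,f=sys.argv[1:3];shot(n,f);C=cloud(f);d=load(f)[1]
p=load(f)[0]
m=(d>0)&(C[...,2]>.019)&(C[...,2]<.029)&(C[...,0]>.36)&(C[...,0]<.54)&(C[...,1]<-.07)&(C[...,1]>-.28)
k,l,st,ce=cv2.connectedComponentsWithStats(m.astype(np.uint8))
for i in range(1,k):
    if st[i,4]>25:
        q=C[l==i];r=cv2.minAreaRect((q[:,:2]*1000).astype(np.float32));print('pr',ce[i].round(),st[i,4],np.median(q[:,2]).round(4),np.round(r[0],1),np.round(r[1],1),round(r[2],1))
E
python3 pr.py wrist w7; python3 pr.py top t3; python3 - <<'E'
from h import *
a=load('t3')[0][:,:,::-1];b=load('w7')[0][:,:,::-1]
cv2.imwrite('pics/v5.png',np.hstack([cv2.resize(a[125:255,205:395],(440,300),interpolation=cv2.INTER_CUBIC),cv2.resize(b,(360,300))]))
C=cloud('t3')
m=(C[...,2]>.10)&(C[...,1]>-.22)&(C[...,1]<.05)&(C[...,0]>.56)&(C[...,0]<.65)
k,l,st,ce=cv2.connectedComponentsWithStats(m.astype(np.uint8))
for i in range(1,k):
    if st[i,4]>25:
        q=C[l==i];r=cv2.minAreaRect((q[:,:2]*1000).astype(np.float32));print(ce[i].round(),st[i,4],q.min(0).round(3),q.max(0).round(3),np.round(r[0],1),np.round(r[1],1),r[2])
E
```

```text
pr [203.  99.] 492 0.0225 [ 411.9 -221.4] [24.  23.8] 84.4
pr [291. 103.] 490 0.0226 [ 416.3 -125.4] [23.8 23.8] 84.8
pr [206. 169.] 440 0.0225 [ 489.1 -220.3] [24.2 24.1] 86.5
pr [284. 171.] 428 0.0226 [ 491.7 -132.2] [23.8 23.7] 3.7
[294. 159.] 451 [ 0.599 -0.167  0.104] [ 0.65  -0.108  0.181] [ 625.1 -138. ] [58.  50.1] 87.44916534423828
[253. 160.] 331 [ 0.605 -0.058  0.104] [0.65  0.001 0.157] [628.  -28.7] [58.4 44.3] 88.85261535644531
```

View pics/v5.png

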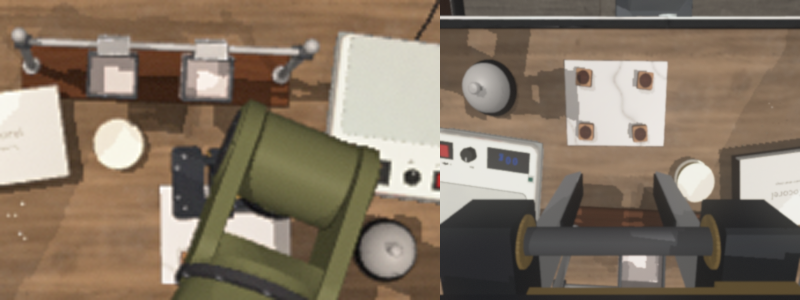

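Both caddies hang on the bar, at (112,75) and (207,75) in the crop. Four pralines are on the slab, and the bell is at its old place. Now picking praline 2 for caddy A.

```bash
cat > drop.py <<'E'
import sys
from h import *
BAR=dict(A=[.6645,-.0305,.170],B=[.6585,-.1405,.170])
k,px,py=sys.argv[1],float(sys.argv[2]),float(sys.argv[3])
yaw,t=-.0535,.285;F=frame(yaw,t);P=np.array(BAR[k])+F.apply(np.array([px-37,py,11])/1000);U=P+F.apply([0,0,.05])
print('above');to(U,yaw,t);print('down',P.round(4),50)
E
python3 - <<'E'
from h import *
to([.4163,-.1254,.10],-.09)
E
```

```text
shift [ 79.1  43.  146.1] turn [ 0.0018 -0.0062  0.0906] rows 3.4
```

>>> servo_tool:
  commands:
    - {"translation": [79,43,146],"turn": [0.0018,-0.0062,0.0906],"claw": 0}
    - {"translation": [79,43,146],"turn": [0.0018,-0.0062,0.0906],"claw": 0}
    - {"translation": [79,43,146],"turn": [0.0018,-0.0062,0.0906],"claw": 0}
    - {"translation": [79,43,146],"turn": [0.0018,-0.0062,0.0906],"claw": 0}
    - {"translation": [79,43,146],"turn": [0.0018,-0.0062,0.0906],"claw": 0}
    - {"translation": [79,43,146],"turn": [0.0018,-0.0062,0.0906],"claw": 0}
    - {"translation": [79,43,146],"turn": [0.0018,-0.0062,0.0906],"claw": 0}

```text
t: 15.4
eef_pos: [0.4173, -0.1262, 0.1016]
eef_rot: [[-0.996, 0.09, 0.002], [0.09, 0.996, -0.001], [-0.002, -0.001, -1.0]]
contact_force: [-0.3, 0.3, -0.0]
finger_gap: 0.0468
```

```bash
python3 pr.py wrist w8; python3 -c "
from h import *
to([.4163,-.1254,.037],-.09)"
```

```text
pr [253. 206.] 1038 0.0225 [ 415.9 -125.1] [23.5 23.5] 85.3
pr [121. 212.] 1059 0.0224 [ 411.5 -221. ] [24.1 24.2] 83.7
pr [254. 288.] 103 0.0209 [ 480.1 -132.5] [23.3  3.6] 86.4
shift [ 1.1  0.7 64.5] turn [-0.0007  0.0021 -0.0004] rows 1.3
```

>>> servo_tool:
  commands:
    - {"translation": [1.2,0.8,30],"turn": [0,0,0],"claw": 0}
    - {"translation": [1.2,0.8,55],"turn": [0,0,0],"claw": 0}
    - {"translation": [1.2,0.8,64.5],"turn": [0,0,0],"claw": 0}
    - {"translation": [1.2,0.8,64.5],"turn": [0,0,0],"claw": -0.7}
    - {"translation": [1.2,0.8,64.5],"turn": [0,0,0],"claw": -0.7}
    - {"translation": [1.2,0.8,64.5],"turn": [0,0,0],"claw": -0.7}
    - {"translation": [1.2,0.8,64.5],"turn": [0,0,0],"claw": -0.7}
    - {"translation": [1.2,0.8,44.5],"turn": [0,0,0],"claw": -0.7}
    - {"translation": [1.2,0.8,4.5],"turn": [0,0,0],"claw": -0.7}
    - {"translation": [1.2,0.8,-45.5],"turn": [0,0,0],"claw": -0.7}
    - {"translation": [1.2,0.8,-95.5],"turn": [0,0,0],"claw": -0.7}
    - {"translation": [1.2,0.8,-100],"turn": [0,0,0],"claw": -0.7}
  newtons: 10

```text
t: 16.65
eef_pos: [0.4166, -0.1255, 0.2064]
eef_rot: [[-0.996, 0.09, 0.009], [0.09, 0.996, -0.004], [-0.009, -0.003, -1.0]]
contact_force: [0.4, -0.1, -0.5]
finger_gap: 0.0236
```

```bash
python3 drop.py A -8 -12
```

```text
above
shift [-178.6  102.7   -8.2] turn [-0.0083 -0.2758 -0.0362] rows 4.1
down [ 0.6176 -0.04    0.1679] 50
```

>>> servo_tool:
  commands:
    - {"translation": [-45,26,-10],"turn": [0,-0.05,-0.01],"claw": -0.7}
    - {"translation": [-90,52,-10],"turn": [-0.004,-0.12,-0.02],"claw": -0.7}
    - {"translation": [-135,78,-10],"turn": [-0.008,-0.2,-0.036],"claw": -0.7}
    - {"translation": [-178.6,102.7,-8],"turn": [-0.0083,-0.2758,-0.0362],"claw": -0.7}
    - {"translation": [-178.6,102.7,-8],"turn": [-0.0083,-0.2758,-0.0362],"claw": -0.7}
    - {"translation": [-178.6,102.7,-8],"turn": [-0.0083,-0.2758,-0.0362],"claw": -0.7}
    - {"translation": [-178.6,102.7,-8],"turn": [-0.0083,-0.2758,-0.0362],"claw": -0.7}

```text
t: 17.35
eef_pos: [0.6011, -0.0392, 0.2081]
eef_rot: [[-0.961, 0.054, 0.271], [0.053, 0.999, -0.012], [-0.271, 0.003, -0.963]]
contact_force: [0.1, -0.8, 0.2]
finger_gap: 0.0238
```

```bash
python3 drop.py A -8 -12; python3 - <<'E'
from h import *
s=observe();p=s['eef_pos'];R=s['eef_rot'];shot('wrist','w9');C=cloud('w9');L=(C-p)@R*1000
cv2.imwrite('pics/v6.png',load('w9')[0][:,:,::-1])
print(s['finger_gap'],p)
E
```

```text
above
shift [-4.5  0.1 -6.8] turn [ 0.0028 -0.0107 -0.0012] rows 0.2
down [ 0.6176 -0.04    0.1679] 50
0.023831607742096972 [ 0.60109675 -0.03915043  0.20809999]
```

View pics/v6.png

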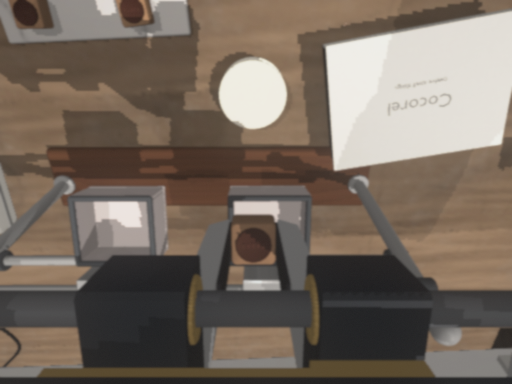

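The praline is held at (253,240) in front of caddy A, whose rim front is at about (270,192). I'm checking the rim's offset in the tool frame.

```bash
python3 - <<'E'
from h import *
p=np.array([.60109675,-.03915043,.20809999]);C=cloud('w9');F=frame(-.0535,.285)
for k,b in dict(A=[.6645,-.0305,.170],B=[.6585,-.1405,.170]).items():
    L=F.inv().apply((C-np.array(b)).reshape(-1,3)).reshape(384,512,3)*1000+[37,0,49]
    m=(abs(L[...,0])<40)&(abs(L[...,1])<40)&(abs(L[...,2]-34)<3)
    m[:186]=0
    q=L[m];print(k,len(q),np.percentile(q,[2,50,98],axis=0).round(1).tolist())
    m2=(abs(L[...,0])<15)&(abs(L[...,1])<15)&(abs(L[...,2]-3)<6);print(np.median(L[m2],0) if m2.sum() else None,m2.sum())
E
```

```text
A 1037 [[-26.6, -28.6, 32.6], [-22.3, 3.6, 34.9], [25.7, 28.7, 36.5]]
[-8.58927994  2.66114121  2.2278281 ] 577
B 1541 [[-26.4, -27.6, 31.4], [-13.2, -8.7, 34.6], [25.1, 29.6, 36.3]]
[0.19638055 0.03285457 2.13465777] 1321
```

>>> servo_tool:
  commands:
    - {"translation": [-4.5,0,-7],"turn": [0.0028,-0.0107,-0.0012],"claw": -0.7}
    - {"translation": [-4.5,0,10],"turn": [0.0028,-0.0107,-0.0012],"claw": -0.7}
    - {"translation": [-4.8,0,28],"turn": [0.0028,-0.0107,-0.0012],"claw": -0.7}
    - {"translation": [-5,0,43],"turn": [0.0028,-0.0107,-0.0012],"claw": -0.7}
    - {"translation": [-5,0,43],"turn": [0.0028,-0.0107,-0.0012],"claw": -0.7}
    - {"translation": [-5,0,43],"turn": [0.0028,-0.0107,-0.0012],"claw": -0.3}
    - {"translation": [-5,0,43],"turn": [0.0028,-0.0107,-0.0012],"claw": -0.3}
    - {"translation": [-5,0,43],"turn": [0.0028,-0.0107,-0.0012],"claw": -0.3}
    - {"translation": [-4.5,0,20],"turn": [0.0028,-0.0107,-0.0012],"claw": -0.3}
    - {"translation": [-4.5,0,-25],"turn": [0.0028,-0.0107,-0.0012],"claw": -0.3}
    - {"translation": [-4.5,0,-40],"turn": [0.0028,-0.0107,-0.0012],"claw": -0.3}
    - {"translation": [-4.5,0,-40],"turn": [0.0028,-0.0107,-0.0012],"claw": -0.3}

```text
t: 18.6
eef_pos: [0.5958, -0.0385, 0.251]
eef_rot: [[-0.957, 0.053, 0.287], [0.051, 0.999, -0.016], [-0.287, -0.0, -0.958]]
contact_force: [0.4, -0.2, 0.2]
finger_gap: 0.0332
```

```bash
cat > chk.py <<'E'
import sys
from h import *
f=sys.argv[1];shot('wrist',f);C=cloud(f);F=frame(-.0535,.285)
for k,b in dict(A=[.6645,-.0305,.170],B=[.6585,-.1395,.170]).items():
    L=F.inv().apply((C-np.array(b)).reshape(-1,3)).reshape(384,512,3)*1000+[37,0,49]
    p=load(f)[0].astype(int);m=(abs(L[...,0])<24)&(abs(L[...,1])<27)&(L[...,2]>6)&(L[...,2]<45)&(p[...,0]-p[...,2]>25)
    kk,l,st,ce=cv2.connectedComponentsWithStats(m.astype(np.uint8))
    for i in range(1,kk):
        if st[i,4]>60:print(k,'brown',st[i,4],ce[i].round(),np.percentile(L[l==i],[5,50,95],axis=0).round(1).tolist())
E
python3 chk.py w10; python3 -c "
from h import *
to([.4917,-.1322,.10],.065);to([.4917,-.1322,.25],.065)"
```

```text
A brown 574 [253. 189.] [[-18.3, -20.9, 17.7], [-9.8, -10.6, 19.6], [-1.2, -0.3, 21.1]]
shift [136.8 -99.1 114.5] turn [-0.0171  0.2879 -0.1174] rows 4.1
shift [ 94.2 -99.1 -29.3] turn [-0.0171  0.2879 -0.1174] rows 2.8
```

>>> servo_tool:
  commands:
    - {"translation": [47,-50,-15],"turn": [-0.008,0.14,-0.06],"claw": 0}
    - {"translation": [94,-99,-29],"turn": [-0.0171,0.2879,-0.1174],"claw": 0}
    - {"translation": [94,-99,-29],"turn": [-0.0171,0.2879,-0.1174],"claw": 0}
    - {"translation": [137,-99,114],"turn": [-0.0171,0.2879,-0.1174],"claw": 0}
    - {"translation": [137,-99,114],"turn": [-0.0171,0.2879,-0.1174],"claw": 0}
    - {"translation": [137,-99,114],"turn": [-0.0171,0.2879,-0.1174],"claw": 0}
    - {"translation": [137,-99,114],"turn": [-0.0171,0.2879,-0.1174],"claw": 0}
    - {"translation": [137,-99,114],"turn": [-0.0171,0.2879,-0.1174],"claw": 0}
    - {"translation": [137,-99,114],"turn": [-0.0171,0.2879,-0.1174],"claw": 0}
    - {"translation": [137,-99,114],"turn": [-0.0171,0.2879,-0.1174],"claw": 0}

```text
t: 19.65
eef_pos: [0.492, -0.1322, 0.102]
eef_rot: [[-0.998, -0.065, 0.001], [-0.065, 0.998, -0.001], [-0.001, -0.001, -1.0]]
contact_force: [-0.3, -0.0, 0.1]
finger_gap: 0.0469
```

```bash
python3 pr.py wrist w11; python3 -c "
from h import *
to([.4917,-.1322,.037],.065)"
```

```text
pr [126.  85.] 1339 0.0225 [ 412.1 -221.2] [24.6 23.9] 84.0
pr [130. 196.] 1073 0.0225 [ 489.  -219.9] [24.1 24.1] 88.0
pr [252. 208.] 1039 0.0226 [ 491.3 -131.9] [23.6 23.5] 3.2
shift [ 0.2  0.1 64.7] turn [-0.0008  0.0009  0.0002] rows 1.3
```

>>> servo_tool:
  commands:
    - {"translation": [0.5,0.3,30],"turn": [0,0,0],"claw": 0}
    - {"translation": [0.5,0.3,55],"turn": [0,0,0],"claw": 0}
    - {"translation": [0.5,0.3,65],"turn": [0,0,0],"claw": 0}
    - {"translation": [0.5,0.3,65],"turn": [0,0,0],"claw": -0.7}
    - {"translation": [0.5,0.3,65],"turn": [0,0,0],"claw": -0.7}
    - {"translation": [0.5,0.3,65],"turn": [0,0,0],"claw": -0.7}
    - {"translation": [0.5,0.3,65],"turn": [0,0,0],"claw": -0.7}
    - {"translation": [0.5,0.3,45],"turn": [0,0,0],"claw": -0.7}
    - {"translation": [0.5,0.3,4],"turn": [0,0,0],"claw": -0.7}
    - {"translation": [0.5,0.3,-45],"turn": [0,0,0],"claw": -0.7}
    - {"translation": [0.5,0.3,-95],"turn": [0,0,0],"claw": -0.7}
    - {"translation": [0.5,0.3,-110],"turn": [0,0,0],"claw": -0.7}

```text
t: 20.9
eef_pos: [0.4919, -0.1321, 0.2158]
eef_rot: [[-0.998, -0.065, 0.006], [-0.065, 0.998, -0.002], [-0.005, -0.003, -1.0]]
contact_force: [0.4, 0.8, -0.9]
finger_gap: 0.0242
```

```bash
python3 drop.py A 8 13
```

```text
above
shift [-135.7  108.4   -4.2] turn [ 0.0145 -0.279   0.1182] rows 3.5
down [ 0.6343 -0.0159  0.1724] 50
```

>>> servo_tool:
  commands:
    - {"translation": [-30,24,-8],"turn": [0.004,-0.07,0.03],"claw": -0.7}
    - {"translation": [-65,52,-8],"turn": [0.007,-0.14,0.06],"claw": -0.7}
    - {"translation": [-100,80,-6],"turn": [0.01,-0.2,0.09],"claw": -0.7}
    - {"translation": [-135.7,108.4,-4],"turn": [0.0145,-0.279,0.1182],"claw": -0.7}
    - {"translation": [-135.7,108.4,-4],"turn": [0.0145,-0.279,0.1182],"claw": -0.7}
    - {"translation": [-135.7,108.4,-4],"turn": [0.0145,-0.279,0.1182],"claw": -0.7}
    - {"translation": [-135.7,108.4,-4],"turn": [0.0145,-0.279,0.1182],"claw": -0.7}

```text
t: 21.6
eef_pos: [0.6187, -0.0155, 0.2141]
eef_rot: [[-0.96, 0.054, 0.273], [0.052, 0.999, -0.013], [-0.273, 0.002, -0.962]]
contact_force: [-0.1, -0.8, -0.1]
finger_gap: 0.0239
```

```bash
python3 drop.py A 8 13
```

```text
above
shift [-3.3  0.5 -5.6] turn [ 0.0018 -0.0081 -0.0009] rows 0.1
down [ 0.6343 -0.0159  0.1724] 50
```

>>> servo_tool:
  commands:
    - {"translation": [-3.3,0.5,-5],"turn": [0.0018,-0.0081,-0.0009],"claw": -0.7}
    - {"translation": [-3.3,0.5,10],"turn": [0.0018,-0.0081,-0.0009],"claw": -0.7}
    - {"translation": [-3.5,0.5,28],"turn": [0.0018,-0.0081,-0.0009],"claw": -0.7}
    - {"translation": [-3.7,0.5,44],"turn": [0.0018,-0.0081,-0.0009],"claw": -0.7}
    - {"translation": [-3.7,0.5,44],"turn": [0.0018,-0.0081,-0.0009],"claw": -0.7}
    - {"translation": [-3.7,0.5,44],"turn": [0.0018,-0.0081,-0.0009],"claw": -0.3}
    - {"translation": [-3.7,0.5,44],"turn": [0.0018,-0.0081,-0.0009],"claw": -0.3}
    - {"translation": [-3.7,0.5,44],"turn": [0.0018,-0.0081,-0.0009],"claw": -0.3}
    - {"translation": [-3.5,0.5,20],"turn": [0.0018,-0.0081,-0.0009],"claw": -0.3}
    - {"translation": [-3.3,0.5,-25],"turn": [0.0018,-0.0081,-0.0009],"claw": -0.3}
    - {"translation": [-3.3,0.5,-40],"turn": [0.0018,-0.0081,-0.0009],"claw": -0.3}
    - {"translation": [-3.3,0.5,-40],"turn": [0.0018,-0.0081,-0.0009],"claw": -0.3}

```text
t: 22.8
eef_pos: [0.6117, -0.0139, 0.2556]
eef_rot: [[-0.957, 0.053, 0.285], [0.051, 0.999, -0.015], [-0.286, 0.0, -0.958]]
contact_force: [0.0, -0.3, -1.2]
finger_gap: 0.0328
```

```bash
python3 chk.py w12; python3 -c "
from h import *
to([.489,-.2200,.10],-.05);to([.489,-.2200,.25],-.05)"
```

```text
A brown 1357 [237. 175.] [[-18.4, -19.6, 17.1], [-7.4, 2.8, 19.6], [7.6, 23.3, 21.3]]
shift [ 150.1 -212.3  115.5] turn [-2.000e-04  2.867e-01 -3.300e-03] rows 5.7
shift [ 107.6 -212.3  -28.4] turn [-2.000e-04  2.867e-01 -3.300e-03] rows 4.8
```

>>> servo_tool:
  commands:
    - {"translation": [36,-50,-10],"turn": [0,0.09,0],"claw": 0}
    - {"translation": [75,-105,-20],"turn": [0,0.18,0],"claw": 0}
    - {"translation": [107,-160,-28],"turn": [0,0.2867,-0.0033],"claw": 0}
    - {"translation": [107,-212,-28],"turn": [0,0.2867,-0.0033],"claw": 0}
    - {"translation": [107,-212,-28],"turn": [0,0.2867,-0.0033],"claw": 0}
    - {"translation": [150,-212,115.5],"turn": [0,0.2867,-0.0033],"claw": 0}
    - {"translation": [150,-212,115.5],"turn": [0,0.2867,-0.0033],"claw": 0}
    - {"translation": [150,-212,115.5],"turn": [0,0.2867,-0.0033],"claw": 0}
    - {"translation": [150,-212,115.5],"turn": [0,0.2867,-0.0033],"claw": 0}
    - {"translation": [150,-212,115.5],"turn": [0,0.2867,-0.0033],"claw": 0}
    - {"translation": [150,-212,115.5],"turn": [0,0.2867,-0.0033],"claw": 0}
    - {"translation": [150,-212,115.5],"turn": [0,0.2867,-0.0033],"claw": 0}

```text
t: 24.05
eef_pos: [0.4898, -0.2201, 0.1022]
eef_rot: [[-0.999, 0.05, 0.002], [0.05, 0.999, -0.002], [-0.002, -0.002, -1.0]]
contact_force: [0.2, 0.7, 0.0]
finger_gap: 0.0469
```

```bash
python3 pr.py wrist w13; python3 -c "
from h import *
to([.489,-.2200,.037],-.04)"
```

```text
pr [244.  97.] 1284 0.0226 [ 412.  -221.3] [23.9 23.8] 84.0
pr [251. 207.] 1033 0.0226 [ 488.9 -220.5] [23.3 24.3] 87.7
shift [ 0.7  0.  64.9] turn [-0.0015  0.0015 -0.0099] rows 1.3
```

>>> servo_tool:
  commands:
    - {"translation": [0.9,-0.4,30],"turn": [0,0,-0.01],"claw": 0}
    - {"translation": [0.9,-0.4,55],"turn": [0,0,-0.01],"claw": 0}
    - {"translation": [0.9,-0.4,65],"turn": [0,0,-0.01],"claw": 0}
    - {"translation": [0.9,-0.4,65],"turn": [0,0,-0.01],"claw": -0.7}
    - {"translation": [0.9,-0.4,65],"turn": [0,0,-0.01],"claw": -0.7}
    - {"translation": [0.9,-0.4,65],"turn": [0,0,-0.01],"claw": -0.7}
    - {"translation": [0.9,-0.4,65],"turn": [0,0,-0.01],"claw": -0.7}
    - {"translation": [0.9,-0.4,45],"turn": [0,0,-0.01],"claw": -0.7}
    - {"translation": [0.9,-0.4,4],"turn": [0,0,-0.01],"claw": -0.7}
    - {"translation": [0.9,-0.4,-45],"turn": [0,0,-0.01],"claw": -0.7}
    - {"translation": [0.9,-0.4,-95],"turn": [0,0,-0.01],"claw": -0.7}
    - {"translation": [0.9,-0.4,-110],"turn": [0,0,-0.01],"claw": -0.7}

```text
t: 25.3
eef_pos: [0.4892, -0.2206, 0.216]
eef_rot: [[-0.999, 0.04, 0.006], [0.04, 0.999, -0.004], [-0.006, -0.004, -1.0]]
contact_force: [-0.6, 0.8, -0.8]
finger_gap: 0.0236
```

```bash
sed -i 's/-.1405,.170/-.1395,.170/' drop.py; python3 drop.py B -8 -12
```

```text
above
shift [-105.4   76.6    0.4] turn [-0.0017 -0.279   0.014 ] rows 2.6
down [ 0.6116 -0.149   0.1679] 50
```

>>> servo_tool:
  commands:
    - {"translation": [-26,20,-8],"turn": [0,-0.07,0.003],"claw": -0.7}
    - {"translation": [-52,38,-8],"turn": [0,-0.14,0.007],"claw": -0.7}
    - {"translation": [-80,58,-7],"turn": [-0.001,-0.21,0.01],"claw": -0.7}
    - {"translation": [-105.4,76.6,-6],"turn": [-0.0017,-0.279,0.014],"claw": -0.7}
    - {"translation": [-105.4,76.6,-6],"turn": [-0.0017,-0.279,0.014],"claw": -0.7}
    - {"translation": [-105.4,76.6,-6],"turn": [-0.0017,-0.279,0.014],"claw": -0.7}
    - {"translation": [-105.4,76.6,-6],"turn": [-0.0017,-0.279,0.014],"claw": -0.7}

```text
t: 26.0
eef_pos: [0.5959, -0.1483, 0.2162]
eef_rot: [[-0.96, 0.054, 0.273], [0.053, 0.999, -0.012], [-0.273, 0.003, -0.962]]
contact_force: [-0.3, -0.6, 1.3]
finger_gap: 0.0234
```

```bash
 python3 drop.py B -8 -12
```

```text
above
shift [-1.5  0.1  0.7] turn [ 0.0029 -0.008  -0.0014] rows 0.1
down [ 0.6116 -0.149   0.1679] 50
```

>>> servo_tool:
  commands:
    - {"translation": [-1.5,0,0.7],"turn": [0.003,-0.008,-0.0014],"claw": -0.7}
    - {"translation": [-1.6,0,16],"turn": [0.003,-0.008,-0.0014],"claw": -0.7}
    - {"translation": [-1.7,0,34],"turn": [0.003,-0.008,-0.0014],"claw": -0.7}
    - {"translation": [-1.9,0,50],"turn": [0.003,-0.008,-0.0014],"claw": -0.7}
    - {"translation": [-1.9,0,50],"turn": [0.003,-0.008,-0.0014],"claw": -0.7}
    - {"translation": [-1.9,0,50],"turn": [0.003,-0.008,-0.0014],"claw": -0.3}
    - {"translation": [-1.9,0,50],"turn": [0.003,-0.008,-0.0014],"claw": -0.3}
    - {"translation": [-1.9,0,50],"turn": [0.003,-0.008,-0.0014],"claw": -0.3}
    - {"translation": [-1.7,0,26],"turn": [0.003,-0.008,-0.0014],"claw": -0.3}
    - {"translation": [-1.5,0,-19],"turn": [0.003,-0.008,-0.0014],"claw": -0.3}
    - {"translation": [-1.5,0,-34],"turn": [0.003,-0.008,-0.0014],"claw": -0.3}
    - {"translation": [-1.5,0,-34],"turn": [0.003,-0.008,-0.0014],"claw": -0.3}

```text
t: 27.2
eef_pos: [0.5889, -0.1476, 0.2518]
eef_rot: [[-0.957, 0.053, 0.286], [0.051, 0.999, -0.016], [-0.286, -0.001, -0.958]]
contact_force: [0.8, 0.2, -1.2]
finger_gap: 0.0328
```

```bash
python3 chk.py w14; python3 -c "
from h import *
to([.412,-.2213,.10],-.105);to([.50,-.2213,.25],-.105)"
```

```text
A brown 1210 [396. 194.] [[-16.6, -16.2, 14.0], [-5.9, 4.0, 19.6], [8.0, 21.9, 21.2]]
B brown 585 [253. 189.] [[-18.1, -21.3, 17.7], [-9.8, -10.9, 19.5], [-0.8, -0.5, 21.1]]
shift [207.7 -83.1  94.5] turn [0.0071 0.2873 0.0515] rows 4.9
shift [ 80.9 -78.5 -24.4] turn [0.0071 0.2873 0.0515] rows 2.3
```

>>> servo_tool:
  commands:
    - {"translation": [40,-39,-12],"turn": [0.003,0.14,0.02],"claw": 0}
    - {"translation": [81,-78,-24],"turn": [0.0071,0.2873,0.0515],"claw": 0}
    - {"translation": [81,-78,-24],"turn": [0.0071,0.2873,0.0515],"claw": 0}
    - {"translation": [207.5,-83,94],"turn": [0.0071,0.2873,0.0515],"claw": 0}
    - {"translation": [207.5,-83,94],"turn": [0.0071,0.2873,0.0515],"claw": 0}
    - {"translation": [207.5,-83,94],"turn": [0.0071,0.2873,0.0515],"claw": 0}
    - {"translation": [207.5,-83,94],"turn": [0.0071,0.2873,0.0515],"claw": 0}
    - {"translation": [207.5,-83,94],"turn": [0.0071,0.2873,0.0515],"claw": 0}
    - {"translation": [207.5,-83,94],"turn": [0.0071,0.2873,0.0515],"claw": 0}
    - {"translation": [207.5,-83,94],"turn": [0.0071,0.2873,0.0515],"claw": 0}
    - {"translation": [207.5,-83,94],"turn": [0.0071,0.2873,0.0515],"claw": 0}

```text
t: 28.35
eef_pos: [0.4128, -0.2212, 0.1012]
eef_rot: [[-0.995, 0.104, 0.0], [0.104, 0.995, -0.0], [-0.0, -0.0, -1.0]]
contact_force: [0.3, 0.8, -0.2]
finger_gap: 0.0472
```

```bash
python3 pr.py wrist w15; python3 -c "
from h import *
to([.412,-.2213,.037],-.105)"
```

```text
pr [251. 207.] 1041 0.0226 [ 411.5 -221.6] [23.5 23.7] 84.1
shift [ 0.6 -0.1 64. ] turn [-0.0003  0.0001  0.0006] rows 1.3
```

>>> servo_tool:
  commands:
    - {"translation": [0.9,-0.3,30],"turn": [0,0,0],"claw": 0}
    - {"translation": [0.9,-0.3,55],"turn": [0,0,0],"claw": 0}
    - {"translation": [0.9,-0.3,64],"turn": [0,0,0],"claw": 0}
    - {"translation": [0.9,-0.3,64],"turn": [0,0,0],"claw": -0.7}
    - {"translation": [0.9,-0.3,64],"turn": [0,0,0],"claw": -0.7}
    - {"translation": [0.9,-0.3,64],"turn": [0,0,0],"claw": -0.7}
    - {"translation": [0.9,-0.3,64],"turn": [0,0,0],"claw": -0.7}
    - {"translation": [0.9,-0.3,44],"turn": [0,0,0],"claw": -0.7}
    - {"translation": [0.9,-0.3,4],"turn": [0,0,0],"claw": -0.7}
    - {"translation": [0.9,-0.3,-45],"turn": [0,0,0],"claw": -0.7}
    - {"translation": [0.9,-0.3,-95],"turn": [0,0,0],"claw": -0.7}
    - {"translation": [0.9,-0.3,-110],"turn": [0,0,0],"claw": -0.7}

```text
t: 29.6
eef_pos: [0.4121, -0.222, 0.2158]
eef_rot: [[-0.995, 0.105, 0.005], [0.105, 0.995, -0.004], [-0.005, -0.003, -1.0]]
contact_force: [0.1, -0.6, -0.5]
finger_gap: 0.0239
```

```bash
python3 drop.py B 8 13
```

```text
above
shift [-190.8  118.5   -3.9] turn [-0.0105 -0.2797 -0.0505] rows 4.5
down [ 0.6283 -0.1249  0.1724] 50
```

>>> servo_tool:
  commands:
    - {"translation": [-38,24,-10],"turn": [-0.002,-0.05,-0.01],"claw": -0.7}
    - {"translation": [-76,48,-10],"turn": [-0.004,-0.11,-0.02],"claw": -0.7}
    - {"translation": [-114,71,-10],"turn": [-0.006,-0.17,-0.03],"claw": -0.7}
    - {"translation": [-152,95,-10],"turn": [-0.008,-0.23,-0.04],"claw": -0.7}
    - {"translation": [-191,118.5,-10],"turn": [-0.0105,-0.2797,-0.0505],"claw": -0.7}
    - {"translation": [-191,118.5,-10],"turn": [-0.0105,-0.2797,-0.0505],"claw": -0.7}
    - {"translation": [-191,118.5,-10],"turn": [-0.0105,-0.2797,-0.0505],"claw": -0.7}
    - {"translation": [-191,118.5,-10],"turn": [-0.0105,-0.2797,-0.0505],"claw": -0.7}

```text
t: 30.4
eef_pos: [0.6127, -0.124, 0.2203]
eef_rot: [[-0.96, 0.054, 0.274], [0.053, 0.999, -0.011], [-0.274, 0.004, -0.962]]
contact_force: [0.4, -0.5, -0.0]
finger_gap: 0.024
```

```bash
python3 drop.py B 8 13
```

```text
above
shift [-1.5 -0.1  0.3] turn [ 0.0034 -0.0072 -0.0017] rows 0.1
down [ 0.6283 -0.1249  0.1724] 50
```

>>> servo_tool:
  commands:
    - {"translation": [-1.5,0,0.3],"turn": [0.003,-0.007,-0.0017],"claw": -0.7}
    - {"translation": [-1.6,0,16],"turn": [0.003,-0.007,-0.0017],"claw": -0.7}
    - {"translation": [-1.7,0,34],"turn": [0.003,-0.007,-0.0017],"claw": -0.7}
    - {"translation": [-1.9,0,50],"turn": [0.003,-0.007,-0.0017],"claw": -0.7}
    - {"translation": [-1.9,0,50],"turn": [0.003,-0.007,-0.0017],"claw": -0.7}
    - {"translation": [-1.9,0,50],"turn": [0.003,-0.007,-0.0017],"claw": -0.3}
    - {"translation": [-1.9,0,50],"turn": [0.003,-0.007,-0.0017],"claw": -0.3}
    - {"translation": [-1.9,0,50],"turn": [0.003,-0.007,-0.0017],"claw": -0.3}
    - {"translation": [-1.7,0,26],"turn": [0.003,-0.007,-0.0017],"claw": -0.3}
    - {"translation": [-1.5,0,-19],"turn": [0.003,-0.007,-0.0017],"claw": -0.3}
    - {"translation": [-1.5,0,-34],"turn": [0.003,-0.007,-0.0017],"claw": -0.3}
    - {"translation": [-1.5,0,-34],"turn": [0.003,-0.007,-0.0017],"claw": -0.3}

```text
t: 31.6
eef_pos: [0.6059, -0.1234, 0.2556]
eef_rot: [[-0.957, 0.053, 0.285], [0.051, 0.999, -0.016], [-0.285, -0.0, -0.958]]
contact_force: [0.3, 0.4, -1.0]
finger_gap: 0.0327
```

```bash
python3 chk.py w16; python3 pr.py top t4; python3 -c "
from h import *
cv2.imwrite('pics/v7.png',np.hstack([cv2.resize(load('w16')[0],(400,300)),cv2.resize(load('t4')[0],(400,300))])[:,:,::-1])
C=cloud('t4');m=(C[...,2]>.053)&(C[...,2]<.062)&(C[...,1]<-.28)&(C[...,1]>-.46)&(C[...,0]<.5);print(m.sum(),C[m].mean(0))
to([.48,-.30,.25],-.05)"
```

```text
A brown 1350 [367. 176.] [[-17.8, -18.0, 16.3], [-6.2, 2.9, 19.7], [8.1, 22.3, 21.3]]
B brown 664 [224. 171.] [[-19.1, -21.2, 18.0], [-10.1, -10.3, 19.9], [-0.6, -0.0, 21.4]]
B brown 549 [252. 172.] [[-20.0, 5.6, 24.7], [-10.3, 13.5, 26.1], [0.1, 21.4, 27.3]]
24 [ 0.4250792  -0.37330991  0.05651433]
shift [ 111.7 -183.3  -30.8] turn [ 0.0004  0.2841 -0.0029] rows 4.3
```

View pics/v7.png

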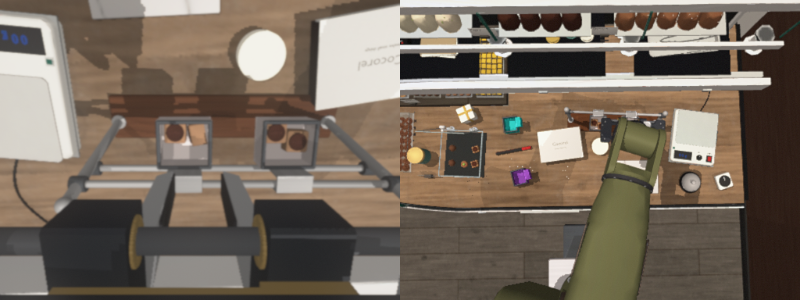

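Each caddy now holds two pralines; one of B's has tipped but is well inside. The slab is empty. The bell button is at about (0.425,-0.373), so I'm moving above it with the jaws shut.

```bash
python3 -c "
from h import *
to([.52,-.28,.27],-.05);to([.425,-.3733,.16],-.3)"
```

```text
shift [  68.7 -161.2  -39.1] turn [ 0.0004  0.2841 -0.0029] rows 3.6
shift [ 185.9 -259.4   41.2] turn [0.0359 0.2826 0.2454] rows 6.4
```

>>> servo_tool:
  commands:
    - {"translation": [30,-20,-39],"turn": [0,0.14,0],"claw": -1}
    - {"translation": [68.7,-60,-39],"turn": [0,0.28,0],"claw": -1}
    - {"translation": [68.7,-110,-39],"turn": [0,0.2841,0],"claw": -1}
    - {"translation": [68.7,-161,-39],"turn": [0,0.2841,0],"claw": -1}
    - {"translation": [186,-259.4,41],"turn": [0.0359,0.2826,0.2454],"claw": -1}
    - {"translation": [186,-259.4,41],"turn": [0.0359,0.2826,0.2454],"claw": -1}
    - {"translation": [186,-259.4,41],"turn": [0.0359,0.2826,0.2454],"claw": -1}
    - {"translation": [186,-259.4,41],"turn": [0.0359,0.2826,0.2454],"claw": -1}
    - {"translation": [186,-259.4,41],"turn": [0.0359,0.2826,0.2454],"claw": -1}
    - {"translation": [186,-259.4,41],"turn": [0.0359,0.2826,0.2454],"claw": -1}
    - {"translation": [186,-259.4,41],"turn": [0.0359,0.2826,0.2454],"claw": -1}
    - {"translation": [186,-259.4,41],"turn": [0.0359,0.2826,0.2454],"claw": -1}

```text
t: 32.9
eef_pos: [0.4261, -0.3728, 0.1619]
eef_rot: [[-0.956, 0.294, 0.002], [0.294, 0.956, -0.001], [-0.002, -0.0, -1.0]]
contact_force: [-0.2, 0.7, 1.1]
finger_gap: 0.0003
```

```bash
python3 -c "
from h import *
shot('wrist','w17');shot('top','t5')
cv2.imwrite('pics/v8.png',np.hstack([cv2.resize(load('w17')[0],(400,300)),cv2.resize(load('t5')[0][125:255,205:395],(400,300))])[:,:,::-1])
C=cloud('w17');m=(C[...,2]>.0535)&(C[...,2]<.0605)&(abs(C[...,1]+.373)<.06)&(abs(C[...,0]-.425)<.06);q=C[m];print(len(q),q.mean(0),q.min(0),q.max(0))
for lo in(.02,.03,.04):
  m=(abs(C[...,2]-lo)<.002)&(abs(C[...,1]+.373)<.06)&(abs(C[...,0]-.425)<.06);q=C[m][:,:2]*1000;print(lo,cv2.minEnclosingCircle(q.astype(np.float32)))
to([.4251,-.3733,.084],-.3)"
```

```text
181 [ 0.42657688 -0.37433159  0.05451067] [ 0.42038242 -0.38125946  0.05352597] [ 0.433117   -0.36767891  0.05622268]
0.02 ((417.60357666015625, -370.95416259765625), 32.42471694946289)
0.03 ((426.4152526855469, -374.24310302734375), 31.269641876220703)
0.04 ((426.02484130859375, -373.69219970703125), 23.33099937438965)
shift [ 0.7 -0.5 77.8] turn [-0.0004  0.0019  0.0012] rows 1.6
```

View pics/v8.png

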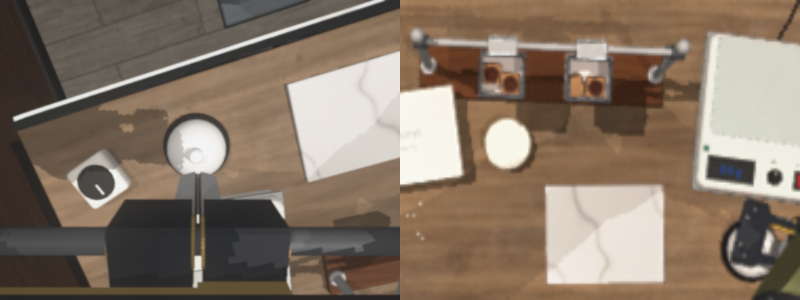

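Caddies are fine and the slab is empty. The bell is centred at (0.426,-0.374), under the shut jaws.

>>> servo_tool:
  commands:
    - {"translation": [-0.3,-1,30],"turn": [0,0,0],"claw": -1}
    - {"translation": [-0.3,-1,60],"turn": [0,0,0],"claw": -1}
    - {"translation": [-0.3,-1,76],"turn": [0,0,0],"claw": -1}
    - {"translation": [-0.3,-1,78],"turn": [0,0,0],"claw": -1}
    - {"translation": [-0.3,-1,78],"turn": [0,0,0],"claw": -1}

```text
t: 33.5
eef_pos: [0.4255, -0.3744, 0.0838]
eef_rot: [[-0.955, 0.295, 0.001], [0.295, 0.955, -0.0], [-0.001, -0.0, -1.0]]
contact_force: [0.1, 0.0, -0.3]
finger_gap: 0.0006
```

>>> servo_tool:
  commands:
    - {"translation": [0,0,2],"turn": [0,0,0],"claw": -1}
    - {"translation": [0,0,4],"turn": [0,0,0],"claw": -1}
    - {"translation": [0,0,6],"turn": [0,0,0],"claw": -1}
    - {"translation": [0,0,6],"turn": [0,0,0],"claw": -1}

```text
t: 33.9
eef_pos: [0.4257, -0.3748, 0.0782]
eef_rot: [[-0.955, 0.295, 0.002], [0.295, 0.955, -0.002], [-0.003, -0.001, -1.0]]
contact_force: [-0.0, 2.0, 7.7]
finger_gap: 0.0002
```

>>> servo_tool:
  commands:
    - {"translation": [0,0,1],"turn": [0,0,0],"claw": -1}
    - {"translation": [0,0,2],"turn": [0,0,0],"claw": -1}
    - {"translation": [0,0,2],"turn": [0,0,0],"claw": -1}

```text
t: 34.2
eef_pos: [0.4258, -0.3749, 0.0778]
eef_rot: [[-0.955, 0.295, 0.003], [0.295, 0.955, -0.002], [-0.003, -0.001, -1.0]]
contact_force: [-5.5, 6.5, 24.2]
finger_gap: 0.0005
```

The stop is reached: 24 N after only 0.4 mm of further travel. I'm lifting straight up.

>>> servo_tool:
  commands:
    - {"translation": [0,0,-4],"turn": [0,0,0],"claw": -1}
    - {"translation": [0,0,-15],"turn": [0,0,0],"claw": -1}
    - {"translation": [0,0,-50],"turn": [0,0,0],"claw": -1}
    - {"translation": [20,0,-95],"turn": [0,0,0],"claw": -1}
    - {"translation": [50,0,-130],"turn": [0,0,0],"claw": -1}
    - {"translation": [50,0,-130],"turn": [0,0,0],"claw": -1}
    - {"translation": [50,0,-130],"turn": [0,0,0],"claw": -1}
    - {"translation": [50,0,-130],"turn": [0,0,0],"claw": -1}

```text
t: 35.0
eef_pos: [0.3774, -0.3595, 0.2043]
eef_rot: [[-0.955, 0.295, -0.0], [0.295, 0.955, 0.001], [0.0, 0.001, -1.0]]
contact_force: [-0.2, 0.9, -1.3]
finger_gap: 0.0005
```

```bash
python3 -c "
from h import *
print(observe()['contact_force'],observe()['qd'])
shot('side','s9');shot('top','t9')
a=load('s9')[0][130:330,200:390];b=load('t9')[0][125:255,135:395]
cv2.imwrite('pics/v9.png',np.hstack([cv2.resize(a,(380,400)),cv2.resize(b,(420,400))])[:,:,::-1])"
```

```text
[-0.19737563  0.87273638 -1.27638723] [ 0.0036551   0.01601893  0.00048957 -0.00050069  0.00229489 -0.00107453]
```

View pics/v9.png

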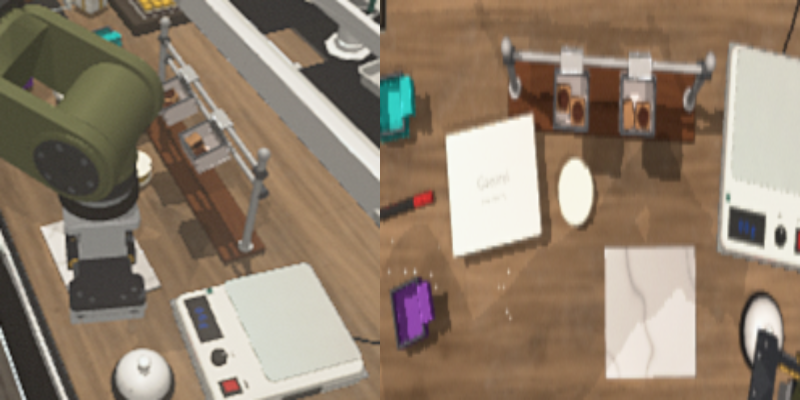

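Both caddies are hanging and leaning with two pralines each, the slab is empty, the bell is upright and the arm is clear. Handing in.

```bash
python3 -c "
from h import *
print(close_job())"
```

```text
the job is handed in; nothing more can be done
None
```

The job is done and handed in at about 35 s of the 210 s limit. I hung both white caddies present on the upper bar and leaned each one on the lower bar before letting go. The four pralines are shared two and two, and I rang the bell last.

**Last checks:**
- **Caddies:** the final pictures show both hanging and leaning, with no touch from the robot.
- **Pralines:** the slab is empty. Caddy A's two lie flat. In caddy B, one sits slightly tipped against the other, but inside the tub.
- **Bell:** the button went to its stop, with 24 N after only 0.4 mm of further travel. The bell is still standing in place. I read this from force and position, because the button's own travel could not be measured.
- **Bystanders:** the spool and marker were not touched. The purple and turquoise caddies were also left alone.

**What disagreed:** the bar was about 2 mm further from the robot than the first camera fits said. That gave a 13 N side push while hanging caddy A, which I corrected before seating it. Caddy B pressed the lower bar with about 18 N, so I eased it back to about 6 N before opening the gripper.

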